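# Set up the whetstone sharpener

## Task

Get the knife sharpener ready for truing: turn its stone wheel by the rim until the steel index bar let into the rim, which is down out of sight in the trough at the start, stands at the very top, and turn the round tilt screw until the hinged tool rest is level, flush with the fixed cheeks on both sides of it. Leave stone and rest at rest there, and do not disturb the things lying and standing around.

Things in the scene. Friction and masses are not known exactly. Their poses are not given: they have to be found in the camera images.
- sharpener: knife sharpener fixed to the worktop; origin under the middle of its 125 x 330 mm base (16 mm high), axes as stone_axle, which lies 85 mm along +y. Its trough round the stone's lower half is 52 mm wide (x), 160 mm long (y), 82 mm high; bearing pillars to 34 mm out on both sides (30 mm along y) are 94 mm high, axle ends to 39 mm out reach 100 mm. Tool rest and tilt screw lie toward -y
- stone_axle (a point): centre of the grey stone wheel, on its axle, 90 mm above the worktop; frame fixed to the sharpener: x = along the axle, away from the robot, y = along the sharpener, to the left, z = up. The stone, 130 mm in diameter, 24 mm thick, spins freely both ways with slight friction and stays where it is left. Steel hub flanges: radius 20 mm, 4 mm proud of both faces. Pinch or stroke its free upper half
- index_bar (a point): outer end of the index bar, a dark steel strip 8 mm wide let flush into the stone across its rim and 24 mm down both faces; the point lies on the rim, 65 mm from the axle, and turns with the stone; its z axis points outward from the axle, so straight up when the bar is at the top
- stone (a joint): turn of the stone in rad, without stops: 0 (or any full turn) = index bar at the very top; positive = about the x axis of stone_axle, so at +0.5 the bar stands 0.5 rad from the top toward -y (toward the tool rest)
- screw_grip (a point): middle of the round black tilt-screw knob, on its vertical axis, 88 mm above the worktop, 220 mm from stone_axle along its -y; same axes as stone_axle. The knob is 35 mm in diameter, from 74 to 102 mm high; the block under it (56 x 50 mm) is 58 mm high, with a collar of radius 13 mm up to 62 mm
- tilt_screw (a joint): turn of the tilt screw in rad, growing clockwise seen from above, limits -3.8 and 3.8; 0 = rest level. It is always negative at the start. Each rad clockwise raises the rest by 0.05 rad. It stays where it is left
- rest (a joint): tilt of the tool rest in rad: 0 = level, negative = outer end hangs low (always so at the start). Moved only by the tilt screw (0.05 rad per rad)
- rest_edge (a point): middle of the outer top edge of the tool rest, a steel plate 92 mm (x) by 80 mm (y), hinged at its end next to the trough, 85 mm along -y from stone_axle, 85 mm above the worktop. This edge is 80 mm from the hinge and 55 mm short of the screw axis. The fixed cheeks beside it (104 mm over their outsides) are 85 mm high, flush with the level rest
- teaspoon: bystander: a metal teaspoon, 130 mm long, lying flat close in front of the sharpener (robot's side); origin at the middle of its underside
- candle: bystander: a tea light in a white cup, 38 mm wide and 15 mm high, standing close behind the sharpener; origin at the middle of its underside
- measure: bystander: a small measuring spoon, 121 mm long, lying close behind the sharpener; origin at the middle of its underside
- mug: bystander: a small mug, 51 mm high, standing to the left; origin at the middle of its underside
- tin: bystander: a food tin, 57 mm wide, 72 mm high, standing at the back; origin at the middle of its underside
- spice_jar: bystander: a jar with a dark cap, 105 mm high, standing at the back; origin at the middle of its underside
- glass: bystander: a small glass, 62 mm high, standing at the back; origin at the middle of its underside
- packet: bystander: a flat packet, 150 mm long, lying on the right; origin at the middle of its underside

How it is judged:
By the outcome, as a careful person would: the job done as asked, in the order asked, and still so for the second after the job is handed in, with the robot touching nothing.
It also fails if it takes over 72 s, if anything falls off the work surface, if the arm or the gripper's body presses on something with over 40 N, if the wrist force passes 120 N, or if a joint passes its speed limit or range.

## Robot

A 6-joint arm with a two-finger parallel gripper is mounted at the origin on a cart in front of the work surface, level with it; the furniture and walls round the work are solid. World frame = base frame: x ahead of the robot, y to its left, z up, the work surface at z = 0. Lengths are in m, angles in rad, forces in N, time in s.
With the tool pointing down it reaches from about 0.25 to 0.775 m from the base axis. Payload 4 kg.
Tool frame: the origin (TCP) lies midway between the tips of the shut fingers; the grasp point (between the pads) lies 19 mm behind it (robot.tcp_to_grasp is the distance from the TCP to the grasp point, in m); z points along the fingers, x is the direction in which the jaws open and shut, and the axes are right-handed (so a half turn about z gives the same grasp; the last joint's range is limited). The gripper opens to 94 mm and grips with 3 to 60 N. Pads are 16 mm wide; open, the fingers measure 119 mm over their backs; the gripper's body (75 mm by 177 mm) begins 78 mm behind the grasp point.
Start: joints at [-1.213, 0.087, 1.371, -0, 1.684, -0.103], TCP at [0.245, -0.493, 0.206] pointing down, gripper open.
Joint ranges: [-3.1, 3.1], [-0.76, 2.03], [0.27, 2.55], [-1.08, 4.22], [0.17, 2.65], [-2.57, 2.57]. Speed limits (rad/s): [2.79, 2.79, 3.14, 3.14, 3.14, 3.14].

## Interface

Orientations are given as [roll, pitch, yaw] about the fixed x, y, z axes, in that order (R = Rz(yaw) Ry(pitch) Rx(roll)).
In Python, from bench import get_obs, vision, robot gives the robot as it stands.
- The arm moves only by the tool servo_tool, never from a script. Its argument "targets" is text: rows parted by semicolons, each of 7 numbers parted by spaces: the opening, from 0 (shut) to 1 (fully open), then the shift along the tool's x, y, z as a fraction of full scale, then the turn, a rotation vector about the tool's x, y, z as a fraction of full scale. A call has 1 to 12 rows; each row is the pose to reach, as a shift and turn from the pose commanded when the call began, along the tool's axes at that moment, turning the shorter way round; what a row does not reach only later rows make up. Full scale, the value 1, is 0.25 m for a shift and pi rad for a turn. A row lasts 1/12 s, in which the tool goes at most 41.7 mm and 7.16 degrees, less where a joint would pass 70% of its speed; a pose out of reach is approached as far as the arm can. A call with a number of a shift or a turn outside -1 to 1 is refused whole. A call with a gripper value outside its range is refused whole. The fingers move at their own pace and stop on an object; the grip force is fixed at half the most. Time passes only in rows, so rows that repeat a pose let the fingers close. It gives the time, the measured TCP pose, the force and the opening at its end, in the units of the state.
- get_obs(): the state, without advancing time (a new reading comes with each control period).
- vision.snapshot(name): name is "scene" or "top"; returns a dict with "image" (400x640x3 uint8, red, green, blue), "mtx" (3x3 intrinsics, pixels), "world_from_camera" (4x4, takes a point from camera to world coordinates). Camera axes: x right, y down, z forward; pixel columns grow to the right and rows downward; lengths in m; the calibration is good to about 2 mm. A picture is of the moment at which its call begins. There is no depth.
- robot.close_job(): hands the job in, once; it reports no verdict.
The state is a dict: "time": time; "joint_positions": joint angles; "qvel": joint speeds; "joint_torque": joint torques, N m; "tool_pos": TCP position; "ee_rot": TCP orientation; "wrist_force": force on the tool from outside, world axes, zero at the start; "wrist_torque": the same for the moment, N m; "width": finger opening in m.
Only numpy, scipy, OpenCV 4.12 (cv2) and the standard library are available. Lean on these libraries where they do the work, as an engineer would, in place of code of your own. Each camera call takes 0.05 s, during which the arm holds its last target.

## Working session

There is one attempt and no reset: what is moved stays moved. The work goes in short steps, Python scripts to look and compute and a tool call to move; the robot and the scene stay as the last step left them, time stands still between calls to the robot, and variables do not carry over. Pictures are saved under pics/ and viewed, and the job is handed in when it is done.

Besides the shell and the picture viewer there is one more tool, called after ">>>" in YAML: its name, and indented under it one key for each argument. servo_tool: Moves the arm, as the interface text tells. Its arguments: {"type":"object","properties":{"targets":{"type":"string"}},"required":["targets"]}

```bash
ls; mkdir -p pics
python3 - <<'E'
from bench import get_obs, vision, robot
import cv2
o=get_obs(); print(o)
for n in("scene","top"):
    s=vision.snapshot(n); cv2.imwrite(f"pics/{n}0.png",s["image"][:,:,::-1]); print(s["mtx"],s["world_from_camera"])
print(robot.tcp_to_grasp, dir(robot))
E
```

```text
pics
{'time': 0.0, 'joint_positions': array([-1.21310499e+00,  8.79181817e-02,  1.37225658e+00, -1.10395117e-05,
        1.68360565e+00, -1.03090263e-01]), 'qvel': array([-3.88529163e-05, -2.42920972e-04, -1.36030929e-03,  1.20915362e-03,
       -2.06889553e-03,  4.38337356e-04]), 'joint_torque': array([ 1.49923108e-03, -3.40173018e+01, -3.02425182e+01,  7.19998847e-02,
        3.28593620e-02, -1.54086010e-04]), 'tool_pos': array([ 0.24435735, -0.49211373,  0.20432313]), 'ee_rot': array([-3.14137843e+00,  2.17727431e-03, -1.11001572e+00]), 'wrist_force': array([-0.44369197, -0.00634638,  0.11037539]), 'wrist_torque': array([0.05009377, 0.01160858, 0.00532198]), 'width': 0.09397180918488633}
[[511.61426565   0.         331.21979165]
 [  0.         511.61426565 200.03275931]
 [  0.           0.           1.        ]] [[-3.07912855e-02 -8.51490178e-01  5.23465733e-01 -1.42623025e-01]
 [-9.99525763e-01  2.64303676e-02 -1.58013873e-02 -1.74888737e-02]
 [-3.80665637e-04 -5.23704032e-01 -8.51900195e-01  1.32932985e+00]
 [ 0.00000000e+00  0.00000000e+00  0.00000000e+00  1.00000000e+00]]
[[375.06643791   0.         317.14613234]
 [  0.         375.06643791 202.36817336]
 [  0.           0.           1.        ]] [[-8.20412004e-03 -9.86851821e-01  1.61419256e-01  3.92682130e-01]
 [-9.98940113e-01  7.76762041e-04 -4.60222388e-02  2.11061986e-02]
 [ 4.52917459e-02 -1.61625742e-01 -9.85812242e-01  1.25522372e+00]
 [ 0.00000000e+00  0.00000000e+00  0.00000000e+00  1.00000000e+00]]
0.0188 ['IKError', '__class__', '__delattr__', '__dict__', '__dir__', '__doc__', '__eq__', '__format__', '__ge__', '__getattribute__', '__getstate__', '__gt__', '__hash__', '__init__', '__init_subclass__', '__le__', '__lt__', '__module__', '__ne__', '__new__', '__reduce__', '__reduce_ex__', '__repr__', '__setattr__', '__sizeof__', '__str__', '__subclasshook__', '__weakref__', 'close_job', 'tcp_to_grasp']
```

View pics/scene0.png

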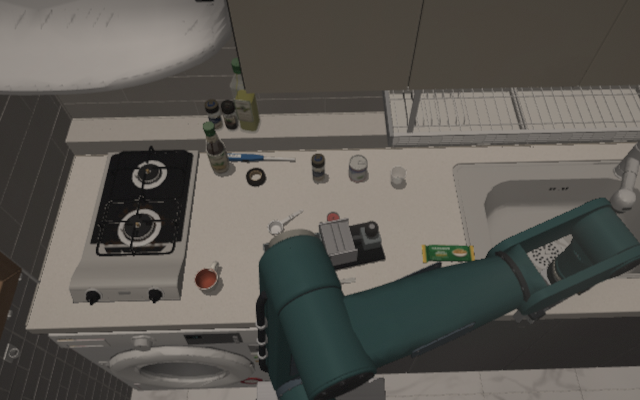

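View pics/top0.png

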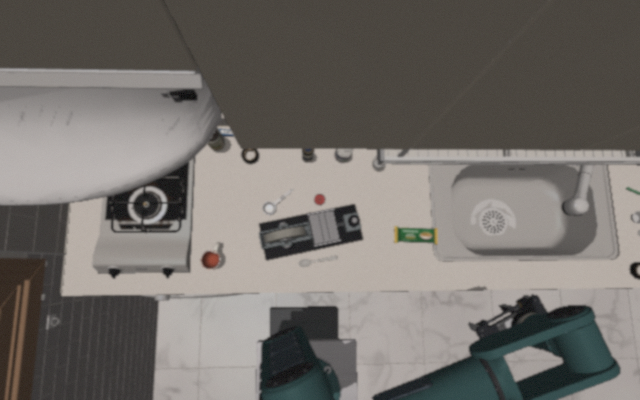

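Run:
```python
import cv2
a=cv2.imread("pics/top0.png")[180:280,250:375]; cv2.imwrite("pics/top0z.png",cv2.resize(a,None,fx=6,fy=6,interpolation=cv2.INTER_CUBIC))
a=cv2.imread("pics/scene0.png")[180:300,250:400]; cv2.imwrite("pics/scene0z.png",cv2.resize(a,None,fx=5,fy=5,interpolation=cv2.INTER_CUBIC))
```

```text
(no output)
```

View pics/top0z.png

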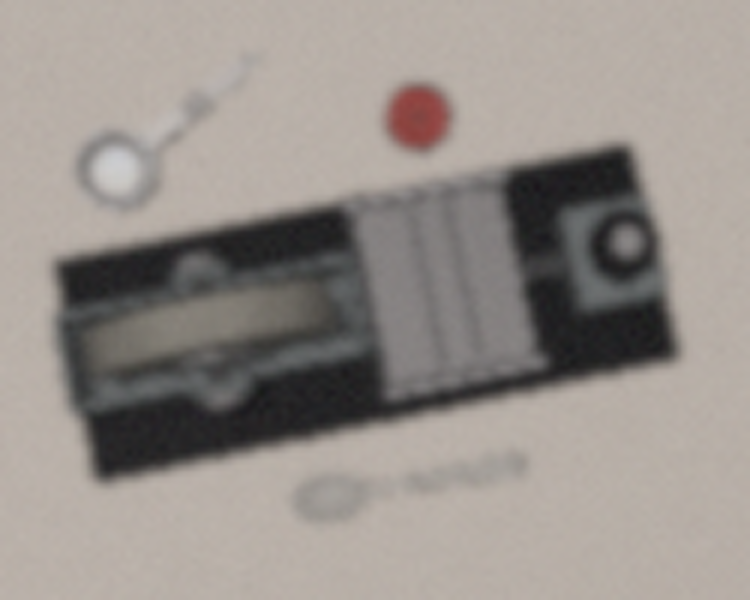

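View pics/scene0z.png

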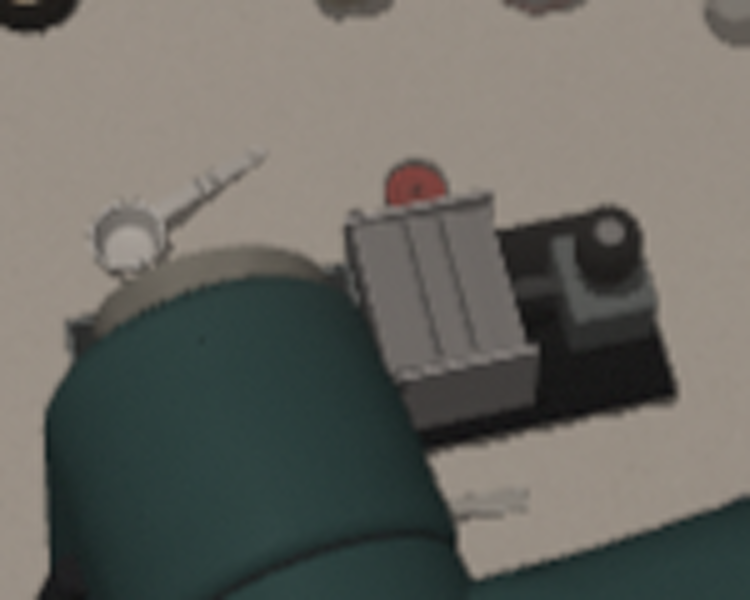

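```bash
cat > h.py <<'E'
import numpy as np, cv2
from bench import get_obs, vision, robot
from scipy.spatial.transform import Rotation as R
from scipy.optimize import least_squares
def proj(s,P):
    P=np.atleast_2d(P); T=np.linalg.inv(s["world_from_camera"]); c=P@T[:3,:3].T+T[:3,3]
    q=c@s["mtx"].T; return q[:,:2]/q[:,2:]
def back(s,uv,z):
    uv=np.atleast_2d(uv); T=s["world_from_camera"]
    d=np.c_[uv,np.ones(len(uv))]@np.linalg.inv(s["mtx"]).T@T[:3,:3].T
    return T[:3,3]+d*((z-T[2,3])/d[:,2])[:,None]
def W(p,L):
    x,y,a=p; L=np.atleast_2d(L); c,s=np.cos(a),np.sin(a)
    return np.c_[x+c*L[:,0]-s*L[:,1], y+s*L[:,0]+c*L[:,1], L[:,2]]
E
python3 - <<'E'
from h import *
s=vision.snapshot("top"); q=vision.snapshot("scene")
f=lambda U,o,k:(np.array(U)+.5)/k-.5+np.array(o)
top=f([(57,262),(630,148),(675,355),(98,478)],(250,180),6)
L=np.array([[.0625,.165,.016],[.0625,-.165,.016],[-.0625,-.165,.016],[-.0625,.165,.016]])
tk=f([(627,243)],(250,180),6); Lk=np.array([[0,-.135,.102]])
sc=f([(610,232),(490,195),(538,348)],(250,180),5); Ls=np.array([[0,-.135,.102],[.052,-.08,.085],[-.052,-.08,.085]])
# cheeks: y extent uncertain -> skip
def r(p): return np.r_[(proj(s,W(p,L))-top).ravel(),(proj(s,W(p,Lk))-tk).ravel(),(proj(q,W(p,Lk))-sc[:1]).ravel()]
S=least_squares(r,[.5,0,0.2],loss="soft_l1"); print(S.x,S.fun.round(2))
p=S.x
print("axle",W(p,[[0,.085,.09]]),"knob",W(p,[[0,-.135,.088]]))
im=s["image"][:,:,::-1].copy(); 
k=6
a=cv2.resize(im[180:280,250:375],None,fx=k,fy=k,interpolation=cv2.INTER_CUBIC)
def dr(a,s,P,o,k,c):
    u=((proj(s,W(p,P))-np.array(o)+.5)*k-.5).round().astype(int); cv2.polylines(a,[u.reshape(-1,1,2)],True,c,1)
th=np.linspace(0,2*np.pi,40)
shapes=[L,np.c_[.0175*np.cos(th),-.135+.0175*np.sin(th),0*th+.102],np.array([[.026,.165,.082],[.026,.005,.082],[-.026,.005,.082],[-.026,.165,.082]]),
np.array([[.012,.085+.065*np.cos(t),.09+.065*np.sin(t)] for t in np.linspace(0,np.pi,30)]+[[-.012,.085+.065*np.cos(t),.09+.065*np.sin(t)] for t in np.linspace(np.pi,0,30)]),
np.array([[.052,0,.085],[.052,-.08,.085],[-.052,-.08,.085],[-.052,0,.085]])]
for P in shapes: dr(a,s,P,(250,180),k,(0,255,0))
cv2.imwrite("pics/fit.png",a)
a=cv2.resize(q["image"][180:300,250:400,::-1],None,fx=5,fy=5,interpolation=cv2.INTER_CUBIC)
for P in shapes: dr(a,q,P,(250,180),5,(0,255,0))
cv2.imwrite("pics/fit2.png",a)
E
```

```text
[ 0.4989781  -0.01538537  0.19913101] [-0.97 -0.49  0.56 -1.12  1.38  0.85 -0.79  1.04  0.16 -0.02 -0.09 -0.25]
axle [[0.48216361 0.06793493 0.09      ]] knob [[ 0.52568348 -0.14771762  0.088     ]]
```

View pics/fit.png

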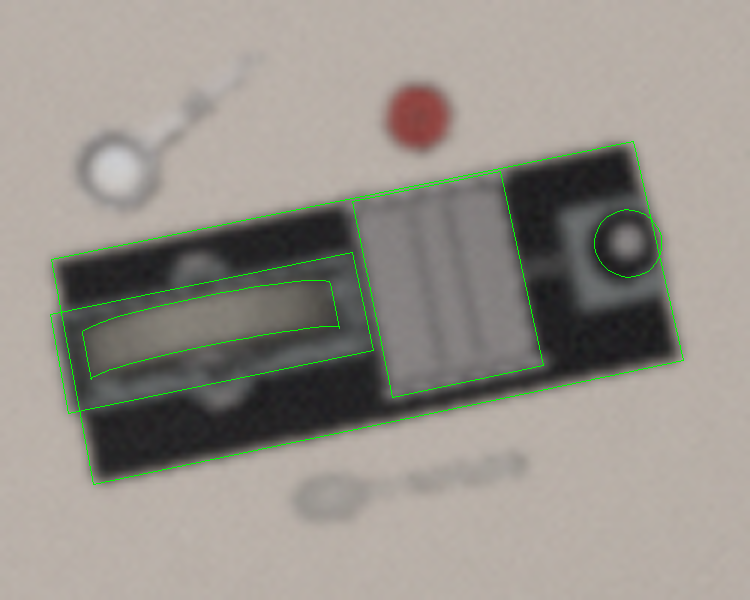

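View pics/fit2.png

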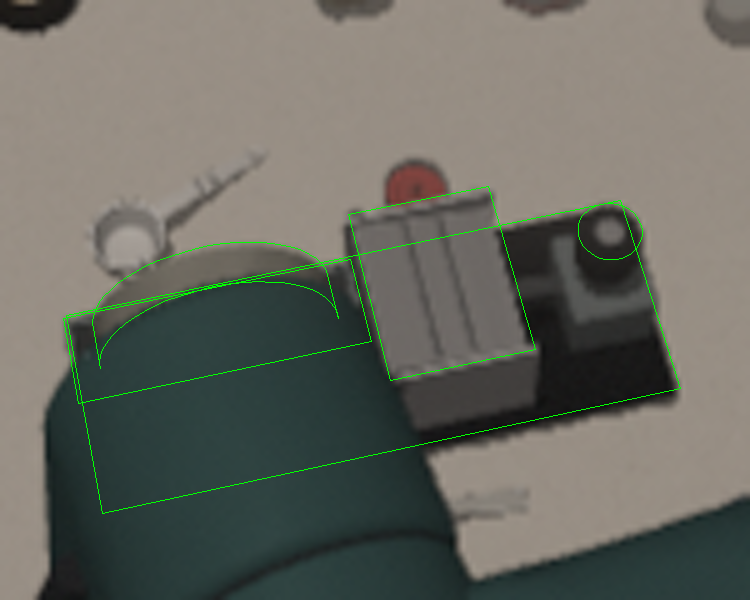

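```bash
cat >> h.py <<'E'
P0=[ 0.4989781,-0.01538537,0.19913101]
def axle(p=P0): return W(p,[[0,.085,.09]])[0]
def knob(p=P0): return W(p,[[0,-.135,.088]])[0]
def down(yaw): return R.from_euler('xyz',[np.pi,0,yaw])
def stonepose(phi,r,p=P0):
    """TCP pose with tool x along stone x, tool pointing to axle from angle phi (positive: toward -y, as the stone joint), TCP at radius r"""
    Rz=R.from_euler('z',p[2]); Q=Rz*R.from_euler('x',phi)*R.from_euler('x',np.pi)
    d=(Rz*R.from_euler('x',phi)).apply([0,0,1]); return axle(p)+r*d, Q
def row(g,c,Q0,t,Q):
    d=Q0.inv().apply(np.array(t)-c)/.25; v=(Q0.inv()*Q).as_rotvec()/np.pi
    return " ".join("%.4g"%round(k,3) for k in [g,*d,*v])
def cur():
    o=get_obs(); return o["tool_pos"],R.from_euler('xyz',o["ee_rot"])
E
python3 - <<'E'
from h import *
c=np.array([.245,-.493,.206]); Q0=down(-1.11)
print(row(1,c,Q0,[.33,-.25,.26],down(-.5)))
print(row(1,c,Q0,[.482,.068,.27],down(.199)))
E
```

```text
1 -0.719 -0.737 -0.216 -0 0 -0.194
1 -1.588 -1.847 -0.256 -0 0 -0.417
```

>>> servo_tool:
  targets: "1 -0.3 -0.3 -0.216 0 0 -0.08; 1 -0.719 -0.737 -0.216 0 0 -0.194; 1 -0.719 -0.737 -0.216 0 0 -0.194; 1 -0.719 -0.737 -0.216 0 0 -0.194; 1 -0.719 -0.737 -0.216 0 0 -0.194; 1 -0.719 -0.737 -0.216 0 0 -0.194; 1 -0.719 -0.737 -0.216 0 0 -0.194; 1 -0.719 -0.737 -0.216 0 0 -0.194; 1 -0.719 -0.737 -0.216 0 0 -0.194"

```text
time: 0.95
tool_pos: [0.3298, -0.2494, 0.2597]
ee_rot: [3.141, -0.001, -0.499]
wrist_force: [-0.1, -0.9, 0.5]
width: 0.0942
```

Run:
```python
from h import *
c=np.array([.245,-.493,.206]); Q0=down(-1.11)
c1=c+Q0.apply(np.array([-0.719,-0.737,-0.216])*.25); Q1=Q0*R.from_rotvec([0,0,-0.194*np.pi]); print(c1,Q1.as_euler('xyz'))
print(get_obs()["tool_pos"],get_obs()["ee_rot"])
t,Q=stonepose(0,.17); print(t,row(1,c1,Q1,t,Q))
```

```text
[ 0.33010458 -0.25006928  0.26      ] [ 3.14159265  0.         -0.50053103]
[ 0.32984558 -0.24936511  0.25972685] [ 3.14064020e+00 -9.74882246e-04 -4.98581512e-01]
[0.48216361 0.06793493 0.26      ] 1 -0.077 -1.408 -0 -0 0 -0.223
```

Run:
```python
from h import *
s=vision.snapshot("scene")["image"][:,:,::-1]
cv2.imwrite("pics/scene1.png",s)
cv2.imwrite("pics/scene1z.png",cv2.resize(s[180:300,250:400],None,fx=5,fy=5,interpolation=cv2.INTER_CUBIC))
```

```text
(no output)
```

View pics/scene1.png

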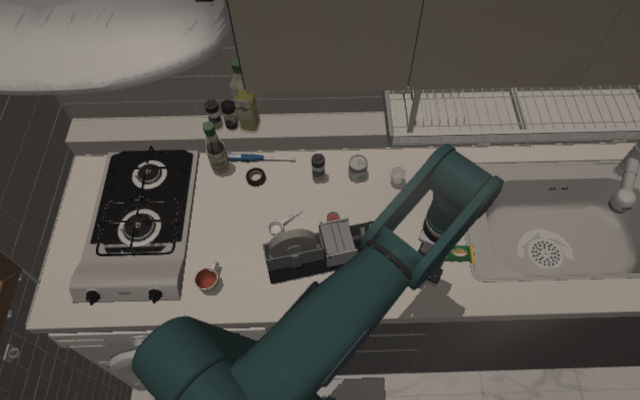

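View pics/scene1z.png

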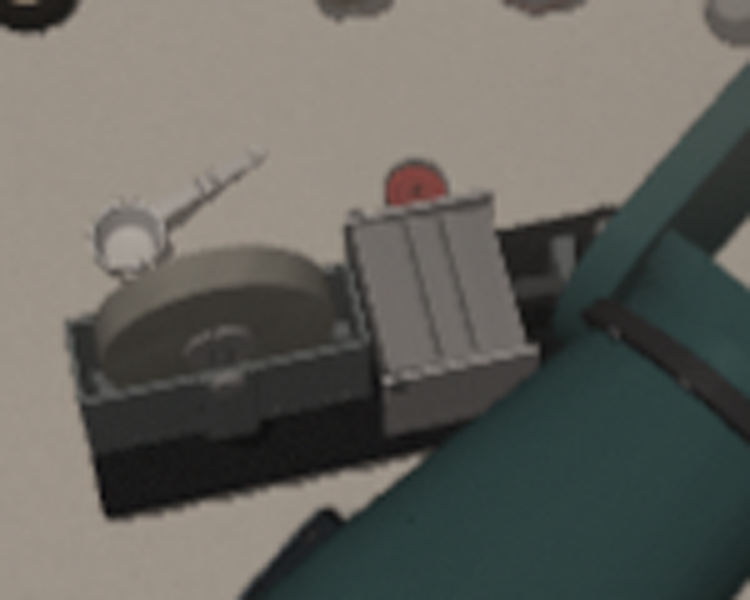

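Run:
```python
from h import *
s=vision.snapshot("top"); q=vision.snapshot("scene")
f=lambda U,o,k:(np.array(U)+.5)/k-.5+np.array(o)
top=f([(57,262),(630,148),(675,355),(98,478),(627,243)],(250,180),6)
L=np.array([[.0625,.165,.016],[.0625,-.165,.016],[-.0625,-.165,.016],[-.0625,.165,.016],[0,-.135,.102]])
sc=f([(610,232),(83,402),(372,345),(67,320),(105,518),(675,398)],(250,180),5)
Ls=np.array([[0,-.135,.102],[-.026,.165,.082],[-.026,.005,.082],[.026,.165,.082],[-.0625,.165,0],[-.0625,-.165,0]])
def r(p): return np.r_[(proj(s,W(p,L))-top).ravel(),(proj(q,W(p,Ls))-sc).ravel()]
S=least_squares(r,[.5,0,0.2],loss="soft_l1"); p=S.x; print(p,S.fun.reshape(-1,2).round(2).tolist())
print("axle",axle(p),"knob",knob(p))
a=cv2.resize(q["image"][180:300,250:400,::-1],None,fx=5,fy=5,interpolation=cv2.INTER_CUBIC)
ph=np.linspace(-1.6,1.6,40)
sh=[np.array([[x,.085-.065*np.sin(t),.09+.065*np.cos(t)] for t in ph]) for x in(-.012,.012)]+[np.array([[.026,.165,.082],[.026,.005,.082],[-.026,.005,.082],[-.026,.165,.082]])]
for P in sh:
    u=((proj(q,W(p,P))-[250,180]+.5)*5-.5).round().astype(int); cv2.polylines(a,[u.reshape(-1,1,2)],False,(0,255,0),1)
cv2.imwrite("pics/fit3.png",a)
```

```text
[ 0.49923347 -0.01588335  0.19921887] [[-0.81, -0.57], [0.7, -1.19], [1.53, 0.77], [-0.63, 0.96], [0.31, -0.11], [0.09, -0.34], [-0.77, 0.12], [-0.11, -0.8], [-0.68, -0.48], [0.22, 1.18], [0.74, 0.36]]
axle [0.48241165 0.06743548 0.09      ] knob [ 0.52595047 -0.14821324  0.088     ]
```

View pics/fit3.png

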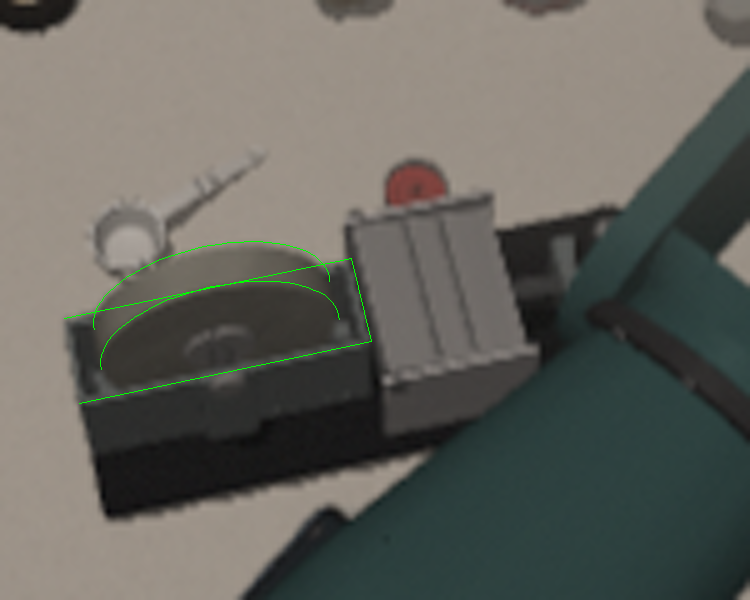

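```bash
sed -i 's/^P0=.*/P0=[0.4982,-0.0156,0.199]/' h.py
python3 - <<'E'
from h import *
c=np.array([ 0.33010458,-0.25006928,0.26]); Q1=down(-.50053)
t,Q=stonepose(0,.17); print(t,row(1,c,Q1,(t*.6+c*.4),down(-.1)))
E
```

```text
[0.48139642 0.0677225  0.26      ] 1 -0.047 -0.843 -0 0 0 -0.127
```

>>> servo_tool:
  targets: "1 -0.02 -0.4 0 0 0 -0.06; 1 -0.047 -0.843 0 0 0 -0.127; 1 -0.047 -0.843 0 0 0 -0.127; 1 -0.047 -0.843 0 0 0 -0.127; 1 -0.047 -0.843 0 0 0 -0.127; 1 -0.047 -0.843 0 0 0 -0.127; 1 -0.047 -0.843 0 0 0 -0.127; 1 -0.047 -0.843 0 0 0 -0.127"

```text
time: 1.77
tool_pos: [0.4204, -0.0603, 0.2589]
ee_rot: [3.141, 0.002, -0.103]
wrist_force: [0.3, -0.1, -0.1]
width: 0.0937
```

```bash
cat >> h.py <<'E'
# commanded-pose tracking: saved in cmd.npy as pos + rotvec
def save(c,Q): np.save("cmd.npy",np.r_[c,Q.as_rotvec()])
def load(): a=np.load("cmd.npy"); return a[:3],R.from_rotvec(a[3:])
def upd(s):
    """advance commanded pose by the last row text"""
    c,Q=load(); v=[float(k) for k in s.split(";")[-1].split()]
    c2=c+Q.apply(np.array(v[1:4])*.25); Q2=Q*R.from_rotvec(np.array(v[4:])*np.pi); save(c2,Q2)
    m,M=cur(); print("cmd",c2.round(4),"meas-cmd mm",((m-c2)*1e3).round(1),"rot err deg",np.degrees((Q2.inv()*M).as_rotvec()).round(2),"F",get_obs()["wrist_force"].round(1),"t",get_obs()["time"])
E
python3 - <<'E'
from h import *
save(np.array([ 0.33010458,-0.25006928,0.26]),down(-.50053))
upd("1 -0.047 -0.843 0 0 0 -0.127"); print(get_obs()["joint_positions"].round(3))
c,Q=load()
for phi,r in[(0,.17),(0.87,.13),(.87,.033),(-.87,.13)]:
    t,q=stonepose(phi,r); print(phi,t.round(3),row(1,c,Q,t,q))
E
```

```text
cmd [ 0.4209 -0.0595  0.26  ] meas-cmd mm [-0.6 -0.8 -1.1] rot err deg [-0.05 -0.09  0.06] F [ 0.3 -0.1 -0.1] t 1.7667
[-2.750e-01 -1.980e-01  1.537e+00 -1.000e-03  1.804e+00 -1.730e-01]
0 [0.481 0.068 0.26 ] 1 0.189 -0.531 -0 0 0 -0.096
0.87 [ 0.501 -0.03   0.174] 1 0.307 -0.151 0.345 0.275 -0.042 -0.09
0.87 [0.486 0.043 0.111] 1 0.219 -0.435 0.595 0.275 -0.042 -0.09
-0.87 [0.462 0.165 0.174] 1 0.071 -0.911 0.345 -0.275 0.042 -0.09
```

>>> servo_tool:
  targets: "1 0.307 -0.151 0.345 0.275 -0.042 -0.09; 1 0.307 -0.151 0.345 0.275 -0.042 -0.09; 1 0.307 -0.151 0.345 0.275 -0.042 -0.09; 1 0.307 -0.151 0.345 0.275 -0.042 -0.09; 1 0.307 -0.151 0.345 0.275 -0.042 -0.09; 1 0.307 -0.151 0.345 0.275 -0.042 -0.09; 1 0.307 -0.151 0.345 0.275 -0.042 -0.09; 1 0.307 -0.151 0.345 0.275 -0.042 -0.09; 1 0.307 -0.151 0.345 0.275 -0.042 -0.09; 1 0.307 -0.151 0.345 0.275 -0.042 -0.09"

```text
time: 2.6
tool_pos: [0.5005, -0.031, 0.1727]
ee_rot: [-2.272, 0.002, 0.197]
wrist_force: [0.4, -0.6, 0.6]
width: 0.094
```

Run:
```python
from h import *
upd("1 0.307 -0.151 0.345 0.275 -0.042 -0.09"); print(get_obs()["joint_positions"].round(3))
c,Q=load()
for phi,r in[(.87,.033)]:
    t,q=stonepose(phi,r); print(phi,t.round(3),row(1,c,Q,t,q))
for n in("scene","top"):
    s=vision.snapshot(n)["image"][:,:,::-1]; cv2.imwrite(f"pics/{n}2.png",cv2.resize(s[130:330,200:450],None,fx=3,fy=3,interpolation=cv2.INTER_CUBIC))
```

```text
cmd [ 0.5011 -0.0298  0.1737] meas-cmd mm [-0.6 -1.2 -1. ] rot err deg [-0.06  0.1   0.19] F [ 0.4 -0.6  0.6] t 2.6
[-0.578  0.332  1.397  0.647  2.012 -0.676]
0.87 [0.486 0.043 0.111] 1 0 -0 0.388 -0 0.001 0
```

View pics/top2.png

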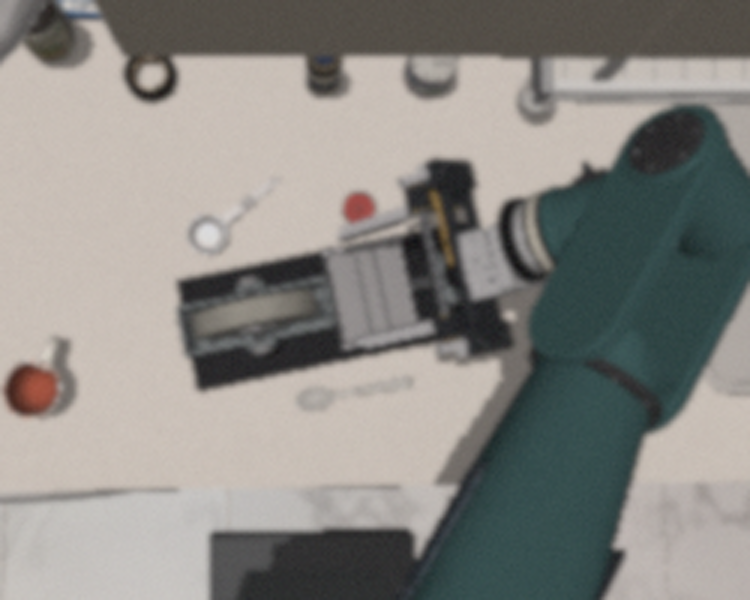

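View pics/scene2.png

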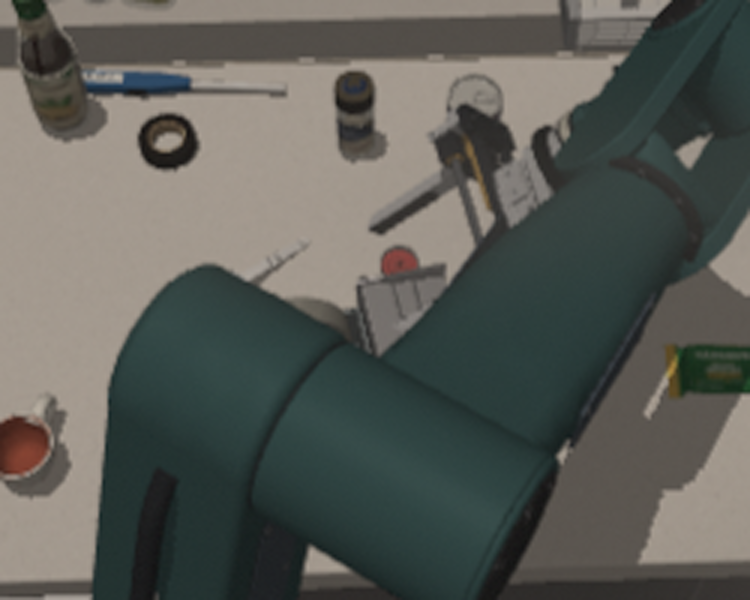

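>>> servo_tool:
  targets: "1 0 0 0.13 0 0 0; 1 0 0 0.26 0 0 0; 1 0 0 0.388 0 0 0; 1 0 0 0.388 0 0 0; 0 0 0 0.388 0 0 0; 0 0 0 0.388 0 0 0; 0 0 0 0.388 0 0 0; 0 0 0 0.388 0 0 0; 0 0 0 0.388 0 0 0; 0 0 0 0.388 0 0 0"

```text
time: 3.53
tool_pos: [0.4865, 0.0425, 0.1112]
ee_rot: [-2.272, -0.001, 0.2]
wrist_force: [0.2, 0.3, -0.3]
width: 0.0573
```

Run:
```python
from h import *
upd("1 0 0 0.388 0 0 0"); o=get_obs(); print(o["joint_positions"].round(3),o["width"],o["wrist_torque"].round(2))
```

```text
cmd [0.4863 0.0429 0.1113] meas-cmd mm [ 0.2 -0.4 -0. ] rot err deg [-0.07  0.08 -0.02] F [ 0.2  0.3 -0.3] t 3.5333
[-0.485  0.299  1.572  0.663  1.844 -0.695] 0.05729791253867452 [-0.33 -0.15  0.02]
```

>>> servo_tool:
  targets: "0 0 0 0 0 0 0; 0 0 0 0 0 0 0; 0 0 0 0 0 0 0; 0 0 0 0 0 0 0; 0 0 0 0 0 0 0; 0 0 0 0 0 0 0; 0 0 0 0 0 0 0; 0 0 0 0 0 0 0"

```text
time: 4.2
tool_pos: [0.4863, 0.0434, 0.1107]
ee_rot: [-2.271, -0.001, 0.2]
wrist_force: [2.8, 1.3, -1.9]
width: 0.0236
```

Run:
```python
from h import *
upd("0 0 0 0 0 0 0"); o=get_obs(); print(o["width"],o["wrist_torque"].round(2))
c,Q=load()
for i in range(1,13):
    t,q=stonepose(.87-1.67*i/12,.033); print(row(0,c,Q,t,q),end="; ")
```

```text
cmd [0.4863 0.0429 0.1113] meas-cmd mm [ 0.   0.4 -0.6] rot err deg [-0.02  0.05 -0.02] F [ 2.8  1.3 -1.9] t 4.2
0.023640991769709192 [-0.4  -0.36 -0.27]
0 0 -0.018 0.001 -0.045 0 0; 0 0 -0.036 0.005 -0.089 0 0; 0 0 -0.054 0.011 -0.133 0 0; 0 0 -0.07 0.02 -0.177 0 0; 0 0.001 -0.085 0.031 -0.222 0 0; 0 0.001 -0.098 0.044 -0.266 0 0; 0 0.001 -0.109 0.058 -0.31 0 0; 0 0.001 -0.119 0.074 -0.355 0 0.001; 0 0.001 -0.125 0.091 -0.399 0 0.001; 0 0.001 -0.13 0.109 -0.443 0 0.001; 0 0.001 -0.132 0.127 -0.488 0 0.001; 0 0.001 -0.131 0.145 -0.532 0 0.001;
```

Run:
```python
from h import *
c,Q=load()
for i in range(1,13):
    t,q=stonepose(.87-1.1*i/12,.033); print(row(0,c,Q,t,q),end="; ")
```

```text
0 0 -0.012 0.001 -0.029 0 0; 0 0 -0.024 0.002 -0.059 0 0; 0 0 -0.036 0.005 -0.088 0 0; 0 0 -0.047 0.009 -0.117 0 0; 0 0 -0.059 0.014 -0.146 0 0; 0 0 -0.069 0.02 -0.175 0 0; 0 0 -0.079 0.026 -0.205 0 0; 0 0.001 -0.088 0.034 -0.234 0 0; 0 0.001 -0.097 0.043 -0.263 0 0; 0 0.001 -0.105 0.052 -0.292 0 0; 0 0.001 -0.112 0.062 -0.321 0 0.001; 0 0.001 -0.118 0.072 -0.35 0 0.001;
```

>>> servo_tool:
  targets: "0 0 -0.012 0.001 -0.029 0 0; 0 0 -0.024 0.002 -0.059 0 0; 0 0 -0.036 0.005 -0.088 0 0; 0 0 -0.047 0.009 -0.117 0 0; 0 0 -0.059 0.014 -0.146 0 0; 0 0 -0.069 0.02 -0.175 0 0; 0 0 -0.079 0.026 -0.205 0 0; 0 0.001 -0.088 0.034 -0.234 0 0; 0 0.001 -0.097 0.043 -0.263 0 0; 0 0.001 -0.105 0.052 -0.292 0 0; 0 0.001 -0.112 0.062 -0.321 0 0; 0 0.001 -0.118 0.072 -0.35 0 0"

```text
time: 5.2
tool_pos: [0.4804, 0.0723, 0.1206]
ee_rot: [2.901, -0.001, 0.2]
wrist_force: [6.6, -9.7, -17.3]
width: 0.024
```

Run:
```python
from h import *
upd("0 0.001 -0.118 0.072 -0.35 0 0"); o=get_obs(); print(o["width"],o["wrist_torque"].round(2),o["joint_positions"].round(2))
c,Q=load()
for i in range(1,7):
    t,q=stonepose(-.23-.57*i/6,.033); print(row(0,c,Q,t,q),end="; ")
```

```text
cmd [0.48   0.0751 0.1222] meas-cmd mm [ 0.4 -2.8 -1.6] rot err deg [-0.66  0.05  0.05] F [  6.6  -9.7 -17.3] t 5.2
0.023996803474760218 [-1.32 -1.35  0.2 ] [ 0.2  -0.01  1.66 -0.24  1.49  0.02]
0 -0 -0.013 0.001 -0.031 -0 0.001; 0 -0 -0.025 0.003 -0.061 -0 0.001; 0 -0 -0.037 0.006 -0.091 -0 0.001; 0 -0 -0.049 0.01 -0.121 -0 0.001; 0 -0 -0.061 0.015 -0.152 -0 0.001; 0 -0 -0.071 0.021 -0.182 -0 0.001;
```

>>> servo_tool:
  targets: "0 0 -0.013 0.001 -0.031 0 0; 0 0 -0.025 0.003 -0.061 0 0; 0 0 -0.037 0.006 -0.091 0 0; 0 0 -0.049 0.01 -0.121 0 0; 0 0 -0.061 0.015 -0.152 0 0; 0 0 -0.071 0.021 -0.182 0 0; 0 0 -0.071 0.021 -0.182 0 0"

```text
time: 5.78
tool_pos: [0.4768, 0.0899, 0.1097]
ee_rot: [2.33, 0.005, 0.205]
wrist_force: [10.2, -12.4, -8.3]
width: 0.0238
```

Run:
```python
from h import *
upd("0 0 -0.071 0.021 -0.182 0 0"); o=get_obs(); print(o["width"],o["wrist_torque"].round(2),o["joint_positions"].round(2))
c,Q=load()
for n in("scene","top"):
    s=vision.snapshot(n)["image"][:,:,::-1]; cv2.imwrite(f"pics/{n}3.png",cv2.resize(s[180:300,240:390],None,fx=5,fy=5,interpolation=cv2.INTER_CUBIC))
t,q=stonepose(-.8,.13); print(row(1,c,Q,t,q),end="; ")
```

```text
cmd [0.4768 0.0909 0.1131] meas-cmd mm [-0.  -0.9 -3.3] rot err deg [-0.66  0.02 -0.36] F [ 10.2 -12.4  -8.3] t 5.7833
0.023783455017103262 [-0.04 -1.12  0.78] [ 0.57  0.21  1.66 -0.75  1.62  0.46]
1 0 -0 -0.388 0 -0 0;
```

View pics/top3.png

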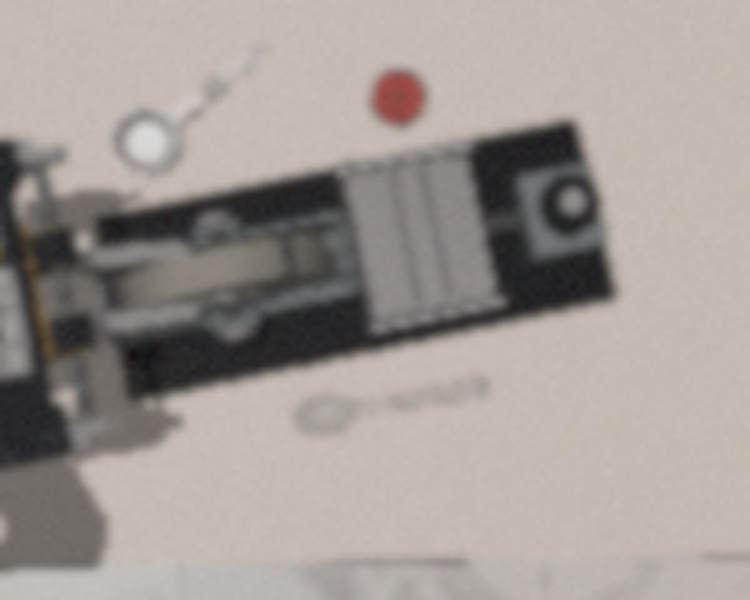

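View pics/scene3.png

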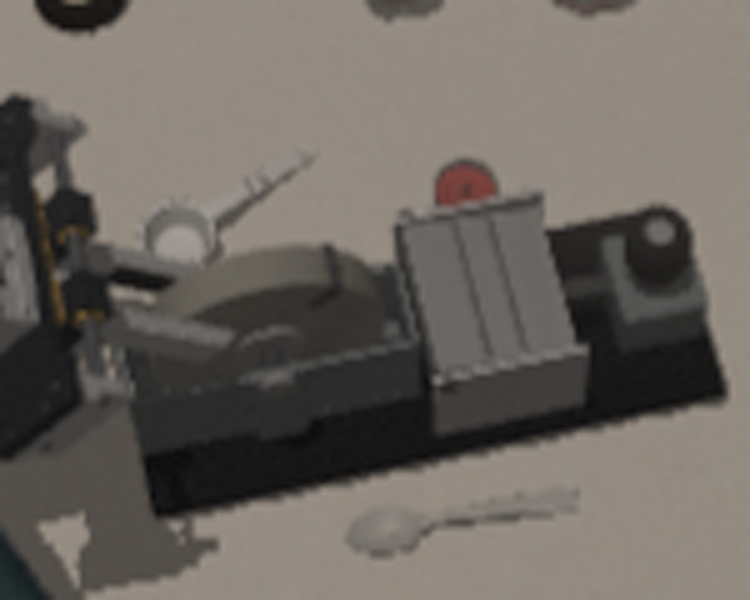

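```bash
cat >> h.py <<'E'
def bar(th,p=P0):
    d=lambda r:(r*-np.sin(th)+.085, .09+r*np.cos(th))
    pts=[[.012,*d(.041)],[.012,*d(.065)],[-.012,*d(.065)],[-.012,*d(.041)]]
    return W(p,pts)
E
python3 - <<'E'
from h import *
q=vision.snapshot("scene"); s=vision.snapshot("top")
for n,S in(("s",q),("t",s)):
    for th in (.6,.7,.8,.9): print(n,th,((proj(S,bar(th))[1:]-[240,180]+.5)*5-.5).round().tolist())
im=q["image"]; 
cv2.imwrite("pics/scene4.png",cv2.resize(im[215:260,270:330,::-1],None,fx=12,fy=12,interpolation=cv2.INTER_CUBIC))
cv2.imwrite("pics/top4.png",cv2.resize(s["image"][215:260,260:320,::-1],None,fx=12,fy=12,interpolation=cv2.INTER_CUBIC))
E
```

```text
s 0.6 [[323.0, 244.0], [333.0, 284.0], [309.0, 306.0]]
s 0.7 [[333.0, 246.0], [343.0, 285.0], [315.0, 307.0]]
s 0.8 [[342.0, 248.0], [352.0, 287.0], [321.0, 309.0]]
s 0.9 [[351.0, 251.0], [360.0, 290.0], [326.0, 310.0]]
t 0.6 [[279.0, 237.0], [287.0, 277.0], [266.0, 284.0]]
t 0.7 [[288.0, 236.0], [296.0, 276.0], [271.0, 283.0]]
t 0.8 [[296.0, 235.0], [304.0, 275.0], [276.0, 283.0]]
t 0.9 [[303.0, 235.0], [311.0, 274.0], [280.0, 282.0]]
```

View pics/scene4.png

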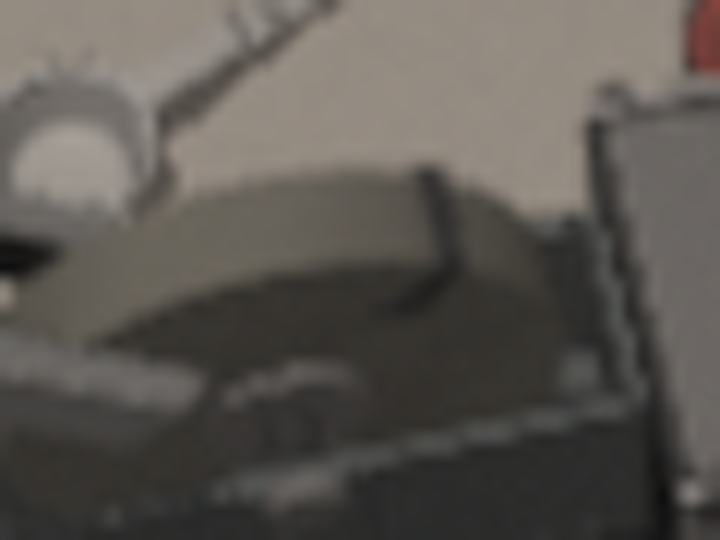

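View pics/top4.png

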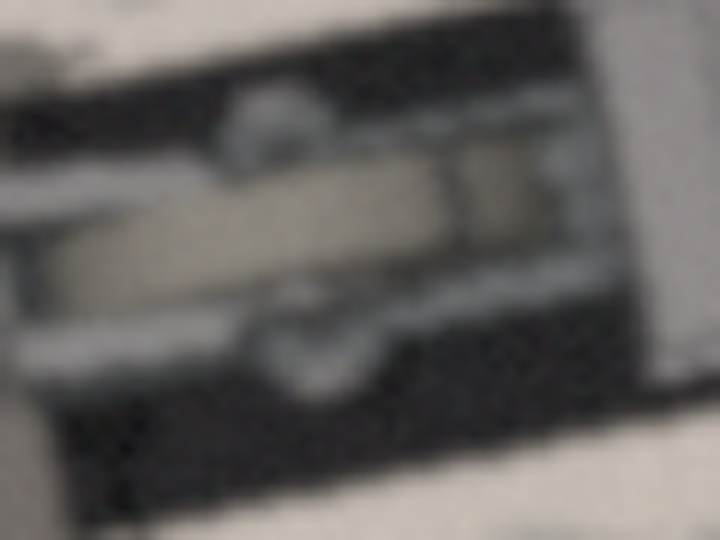

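Run:
```python
from h import *
c,Q=load()
print(row(.6,c,Q,c,Q))
for i in range(1,9):
    t,q=stonepose(-.8+.8*i/8,.033); print(row(.6,c,Q,t,q),end="; ")
```

```text
0.6 0 0 0 0 0 0
0.6 -0 0.013 0.001 0.032 -0 0; 0.6 -0 0.026 0.003 0.064 -0 0.001; 0.6 -0 0.039 0.006 0.096 -0 0.001; 0.6 -0 0.051 0.011 0.127 -0 0.001; 0.6 -0 0.063 0.016 0.159 -0 0.001; 0.6 -0 0.074 0.023 0.191 -0 0.001; 0.6 -0 0.085 0.031 0.223 -0 0.001; 0.6 -0 0.094 0.04 0.255 -0 0.001;
```

>>> servo_tool:
  targets: "0.6 0 0 0 0 0 0; 0.6 0 0 0 0 0 0; 0.6 0 0 0 0 0 0; 0.6 0 0 0 0 0 0; 0.6 0 0.013 0.001 0.032 0 0; 0.6 0 0.026 0.003 0.064 0 0; 0.6 0 0.039 0.006 0.096 0 0; 0.6 0 0.051 0.011 0.127 0 0; 0.6 0 0.063 0.016 0.159 0 0; 0.6 0 0.074 0.023 0.191 0 0; 0.6 0 0.085 0.031 0.223 0 0; 0.6 0 0.094 0.04 0.255 0 0"

```text
time: 6.98
tool_pos: [0.4817, 0.0683, 0.1246]
ee_rot: [-3.137, -0.004, 0.202]
wrist_force: [-0.8, -0.1, -0.3]
width: 0.0564
```

>>> servo_tool:
  targets: "0 0 0 0 0 0 0; 0 0 0 0 0 0 0; 0 0 0 0 0 0 0; 0 0 0 0 0 0 0; 0 0 0 0 0 0 0; 0 0 0 0 0 0 0; 0 0 0 0 0 0 0; 0 0 0 0 0 0 0"

```text
time: 7.65
tool_pos: [0.481, 0.0695, 0.1222]
ee_rot: [-3.14, 0.0, 0.202]
wrist_force: [1.3, 3.5, -1.5]
width: 0.0245
```

Run:
```python
from h import *
upd("0.6 0 0.094 0.04 0.255 0 0")
c,Q=load();o=get_obs(); print(o["width"],o["wrist_torque"].round(2))
for i in range(1,8):
    t,q=stonepose(0-.67*i/7,.033); print(row(0,c,Q,t,q),end="; ")
S={n:vision.snapshot(n) for n in("scene","top")}
cv2.imwrite("pics/scene5.png",cv2.resize(S["scene"]["image"][215:260,270:330,::-1],None,fx=12,fy=12,interpolation=cv2.INTER_CUBIC))
cv2.imwrite("pics/top5.png",cv2.resize(S["top"]["image"][215:260,260:320,::-1],None,fx=12,fy=12,interpolation=cv2.INTER_CUBIC))
```

```text
cmd [0.4815 0.0678 0.123 ] meas-cmd mm [-0.5  1.7 -0.8] rot err deg [ 0.07  0.01 -0.09] F [ 1.3  3.5 -1.5] t 7.65
0.024475277258033102 [ 0.53 -0.25 -0.01]
0 -0 -0.012 0.001 -0.031 0 0.001; 0 -0 -0.025 0.002 -0.061 0 0.001; 0 -0 -0.037 0.005 -0.092 0 0.001; 0 -0 -0.049 0.01 -0.122 0 0.001; 0 -0 -0.061 0.015 -0.153 -0 0.001; 0 -0 -0.071 0.021 -0.183 -0 0.001; 0 -0 -0.082 0.029 -0.213 -0 0.001;
```

View pics/top5.png

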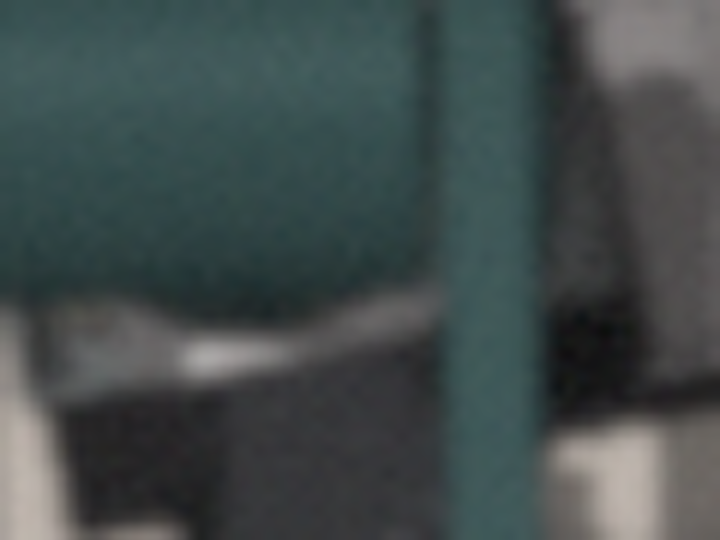

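View pics/scene5.png

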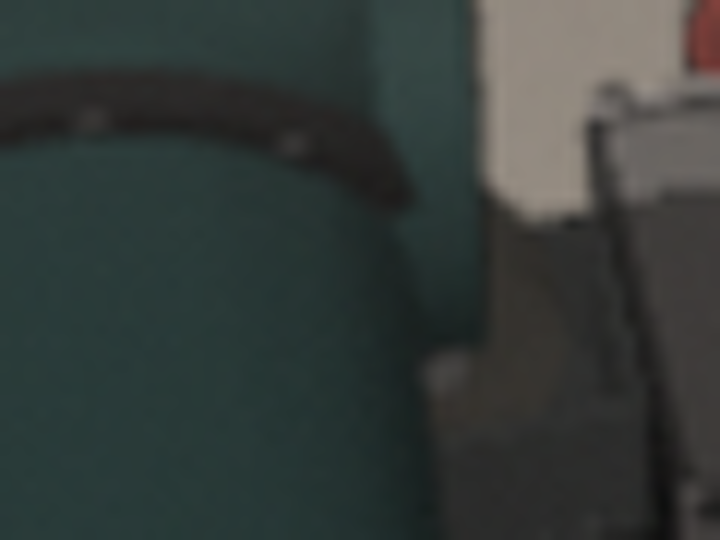

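Both views are covered by the arm here, as expected. I'll turn the stone by −0.67 rad and look again from the tilted pose.

>>> servo_tool:
  targets: "0 0 -0.012 0.001 -0.031 0 0; 0 0 -0.025 0.002 -0.061 0 0; 0 0 -0.037 0.005 -0.092 0 0; 0 0 -0.049 0.01 -0.122 0 0; 0 0 -0.061 0.015 -0.153 0 0; 0 0 -0.071 0.021 -0.183 0 0; 0 0 -0.082 0.029 -0.213 0 0; 0 0 -0.082 0.029 -0.213 0 0; 0 0 -0.082 0.029 -0.213 0 0"

```text
time: 8.5
tool_pos: [0.4772, 0.0881, 0.1133]
ee_rot: [2.47, 0.003, 0.204]
wrist_force: [4.6, -4.6, -7.5]
width: 0.0242
```

```bash
cat >> h.py <<'E'
def shoot(i,box={"scene":(215,260,262,322),"top":(210,255,260,320)}):
    for n in("scene","top"):
        s=vision.snapshot(n); np.save(f"{n}{i}.npy",s["image"]); a,b,c,d=box[n]
        cv2.imwrite(f"pics/{n}{i}.png",cv2.resize(s["image"][a:b,c:d,::-1],None,fx=12,fy=12,interpolation=cv2.INTER_CUBIC))
        for th in (-.1,0,.1): print(n,th,((proj(s,bar(th))-[c,a]+.5)*12-.5).round().astype(int).tolist())
E
python3 - <<'E'
from h import *
upd("0 0 -0.082 0.029 -0.213 0 0")
o=get_obs(); print(o["width"],o["wrist_torque"].round(2),o["joint_positions"].round(2))
shoot(6)
E
```

```text
cmd [0.4774 0.0879 0.1158] meas-cmd mm [-0.2  0.2 -2.5] rot err deg [-0.2   0.   -0.21] F [ 4.6 -4.6 -7.5] t 8.5
0.02421904544560962 [ 0.66 -0.71  0.42] [ 0.5   0.14  1.66 -0.64  1.58  0.37]
scene -0.1 [[334, 232], [315, 183], [336, 279], [354, 327]]
scene 0 [[352, 228], [344, 176], [365, 272], [373, 323]]
scene 0.1 [[370, 224], [374, 171], [395, 266], [391, 319]]
top -0.1 [[271, 249], [257, 242], [276, 338], [290, 343]]
top 0 [[287, 245], [283, 236], [302, 333], [306, 340]]
top 0.1 [[304, 242], [309, 231], [328, 328], [322, 336]]
```

View pics/top6.png

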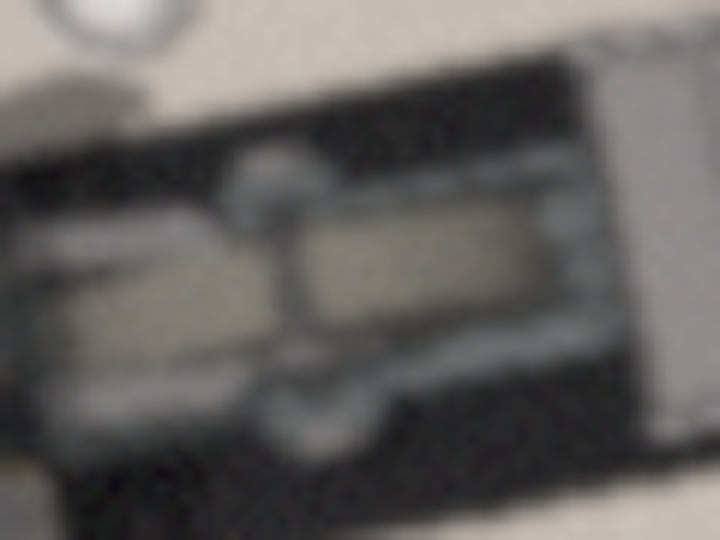

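View pics/scene6.png

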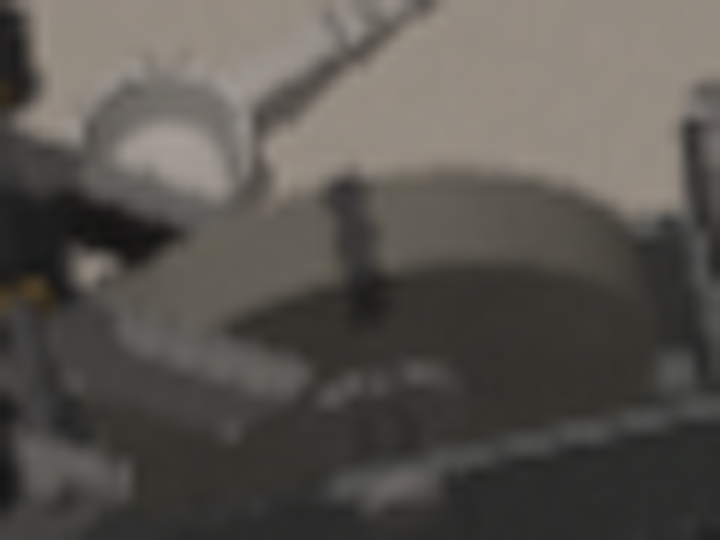

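Run:
```python
from h import *
S={n:vision.snapshot(n) for n in("scene","top")}
off={"scene":(262,215),"top":(260,210)}
M={"axle end far":[.0365,.085,.1],"axle end near":[-.0365,.085,.1],"pil far":[.034,.085,.094],"pil near":[-.034,.085,.094],
"trTL":[.026,.165,.082],"trTR":[.026,.005,.082],"trBR":[-.026,.005,.082],"trBL":[-.026,.165,.082]}
for n in S:
    for k,v in M.items(): print(n,k,((proj(S[n],W(P0,[v]))-off[n]+.5)*12-.5).round()[0])
# average several frames, subpixel bar centres along rows parallel to sharpener y on rim
for n in S:
    g=np.mean([vision.snapshot(n)["image"].astype(float).mean(2) for _ in range(4)],0); np.save(n+"avg.npy",g)
    for x in (.009,.006,.003,0,-.003,-.006,-.009):
        ths=np.linspace(-.25,.25,201)
        P=W(P0,[[x,.085-.065*np.sin(t),.09+.065*np.cos(t)] for t in ths])
        uv=proj(S[n],P).astype(np.float32)
        v=cv2.remap(g.astype(np.float32),uv[:,0].reshape(1,-1),uv[:,1].reshape(1,-1),cv2.INTER_CUBIC)[0]
        base=np.polyval(np.polyfit(ths[abs(ths)>.15],v[abs(ths)>.15],1),ths); d=np.clip(base-v-.3*(base-v).max(),0,None); d[abs(ths)>.15]=0
        print(n,x,"theta %.4f"%((d*ths).sum()/d.sum()), "depth %.0f"%(base-v).max())
```

```text
scene axle end far [341. 199.]
scene axle end near [403. 483.]
scene pil far [345. 220.]
scene pil near [402. 485.]
scene trTL [  8. 347.]
scene trTR [697. 205.]
scene trBR [747. 403.]
scene trBL [ 45. 551.]
top axle end far [274. 163.]
top axle end near [329. 442.]
top pil far [277. 175.]
top pil near [328. 434.]
top trTL [-19. 271.]
top trTR [586. 148.]
top trBR [626. 343.]
top trBL [ 18. 469.]
scene 0.009 theta -0.0038 depth 54
scene 0.006 theta -0.0102 depth 38
scene 0.003 theta -0.0035 depth 39
scene 0 theta -0.0019 depth 38
scene -0.003 theta -0.0147 depth 40
scene -0.006 theta -0.0169 depth 37
scene -0.009 theta -0.0092 depth 38
top 0.009 theta -0.0019 depth 33
top 0.006 theta 0.0034 depth 31
top 0.003 theta -0.0015 depth 30
top 0 theta -0.0056 depth 36
top -0.003 theta -0.0047 depth 40
top -0.006 theta 0.0020 depth 35
top -0.009 theta 0.0095 depth 21
```

Run:
```python
from h import *
S={n:vision.snapshot(n) for n in("scene","top")}
def prof(n,x,z,y0,y1):
    g=np.load(n+"avg.npy").astype(np.float32); ys=np.linspace(y0,y1,41)
    uv=proj(S[n],W(P0,[[x,y,z] for y in ys])).astype(np.float32)
    return ys,cv2.remap(g,uv[:,0].reshape(1,-1),uv[:,1].reshape(1,-1),cv2.INTER_CUBIC)[0]
for x in(.032,.035,-.032,-.035,-.03):
    y,v=prof("top",x,.094,.045,.125); print(x,v.round().astype(int).tolist())
# trough end walls along centreline at z=.082, and base ends at z=.016
for x in (0,):
    for r in((.15,.19),(-.005,.03)):
        y,v=prof("top",.0,.082,*r); print("tr",r,v.round().astype(int)[::2].tolist())
for n in("top",):
  for x in(-.05,.04):
    for r in((-.185,-.145),(.145,.185)):
        y,v=prof(n,x,.016,*r); print("base",x,r,v.round().astype(int)[::2].tolist())
```

```text
0.032 [40, 40, 40, 41, 41, 39, 39, 41, 41, 41, 41, 45, 56, 69, 83, 92, 97, 100, 102, 104, 105, 104, 105, 104, 101, 96, 88, 77, 63, 54, 52, 56, 63, 69, 71, 72, 72, 74, 79, 80, 80]
0.035 [38, 37, 36, 36, 37, 39, 39, 39, 38, 37, 38, 41, 48, 58, 69, 81, 90, 98, 105, 109, 113, 113, 113, 109, 102, 92, 78, 65, 52, 44, 43, 43, 44, 45, 45, 46, 46, 47, 50, 50, 49]
-0.032 [39, 39, 41, 43, 42, 43, 42, 41, 38, 37, 38, 46, 57, 70, 83, 92, 98, 106, 110, 114, 117, 117, 115, 110, 103, 93, 83, 71, 57, 48, 44, 41, 41, 40, 39, 37, 34, 32, 31, 30, 28]
-0.035 [38, 38, 38, 38, 39, 39, 38, 39, 35, 30, 30, 35, 41, 51, 63, 73, 87, 100, 106, 114, 117, 117, 113, 107, 95, 81, 69, 56, 46, 43, 40, 40, 41, 40, 38, 34, 29, 26, 25, 25, 24]
-0.03 [51, 50, 47, 48, 50, 52, 53, 52, 52, 50, 48, 52, 66, 80, 93, 101, 104, 106, 108, 110, 110, 109, 109, 107, 104, 98, 89, 80, 66, 54, 50, 46, 44, 43, 43, 43, 41, 40, 40, 39, 37]
tr (0.15, 0.19) [68, 64, 59, 55, 52, 52, 54, 59, 65, 71, 76, 80, 84, 87, 89, 88, 84, 76, 65, 56, 60]
tr (-0.005, 0.03) [139, 132, 124, 110, 99, 91, 88, 88, 90, 93, 93, 90, 84, 78, 72, 72, 73, 77, 81, 85, 88]
base -0.05 (-0.185, -0.145) [186, 187, 187, 187, 187, 187, 186, 184, 176, 165, 140, 115, 86, 60, 44, 35, 34, 33, 35, 34, 34]
base -0.05 (0.145, 0.185) [27, 27, 26, 24, 24, 24, 26, 30, 44, 60, 76, 85, 87, 86, 84, 85, 89, 95, 105, 113, 121]
base 0.04 (-0.185, -0.145) [188, 187, 187, 187, 187, 188, 187, 186, 179, 168, 145, 122, 90, 65, 47, 38, 37, 37, 37, 37, 38]
base 0.04 (0.145, 0.185) [98, 95, 91, 85, 82, 79, 76, 72, 63, 55, 46, 41, 42, 43, 44, 46, 48, 47, 45, 44, 44]
```

>>> servo_tool:
  targets: "0.6 0 0 0 0 0 0; 0.6 0 0 0 0 0 0; 0.6 0 0 0 0 0 0; 0.6 0 0 0 0 0 0; 0.6 0 0 0 0 0 0; 0.6 0 0 0 0 0 0; 0.8 0 0 -0.15 0 0 0; 0.8 0 0 -0.3 0 0 0; 0.8 0 0 -0.45 0 0 0; 0.8 0 0 -0.45 0 0 0"

```text
time: 10.03
tool_pos: [0.4652, 0.1607, 0.2098]
ee_rot: [2.477, -0.011, 0.204]
wrist_force: [0.1, -0.1, 0.1]
width: 0.0747
```

```bash
cat >> h.py <<'E'
def theta():
    for n in("scene","top"):
        s=vision.snapshot(n); g=np.mean([s["image"].astype(float).mean(2)]+[vision.snapshot(n)["image"].astype(float).mean(2) for _ in range(3)],0).astype(np.float32); out=[]
        for x in np.linspace(-.008,.008,9):
            ths=np.linspace(-.3,.3,241)
            uv=proj(s,W(P0,[[x,.085-.065*np.sin(t),.09+.065*np.cos(t)] for t in ths])).astype(np.float32)
            v=cv2.remap(g,uv[:,0].reshape(1,-1),uv[:,1].reshape(1,-1),cv2.INTER_CUBIC)[0]
            m=abs(ths)>.18; base=np.polyval(np.polyfit(ths[m],v[m],1),ths); d=np.clip(base-v-.3*(base-v).max(),0,None); d[m]=0; out.append((d*ths).sum()/d.sum())
        print(n,"theta mean %.4f sd %.4f"%(np.mean(out),np.std(out)))
E
python3 - <<'E'
from h import *
upd("0.8 0 0 -0.45 0 0 0"); theta(); shoot(7)
E
```

```text
cmd [0.4635 0.1562 0.204 ] meas-cmd mm [1.6 4.5 5.8] rot err deg [0.25 0.62 0.26] F [ 0.1 -0.1  0.1] t 10.0333
scene theta mean -0.0030 sd 0.0045
top theta mean 0.0031 sd 0.0018
scene -0.1 [[334, 232], [315, 183], [336, 279], [354, 327]]
scene 0 [[352, 228], [344, 176], [365, 272], [373, 323]]
scene 0.1 [[370, 224], [374, 171], [395, 266], [391, 319]]
top -0.1 [[271, 249], [257, 242], [276, 338], [290, 343]]
top 0 [[287, 245], [283, 236], [302, 333], [306, 340]]
top 0.1 [[304, 242], [309, 231], [328, 328], [322, 336]]
```

View pics/scene7.png

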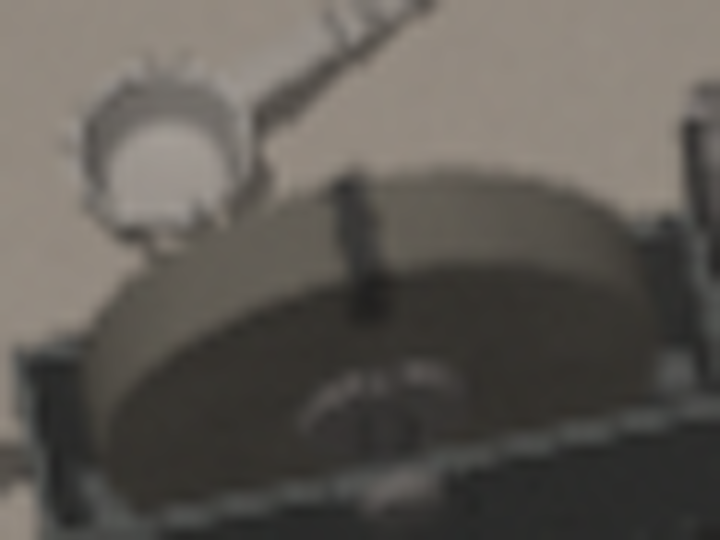

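View pics/top7.png

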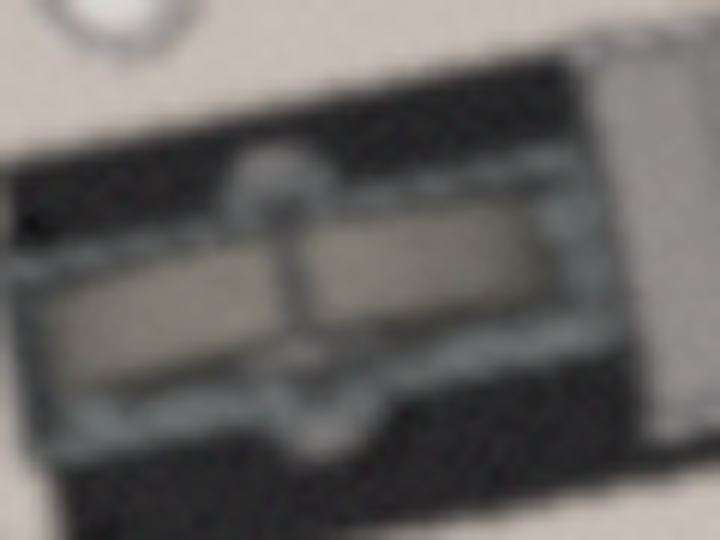

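```bash
cat >> h.py <<'E'
def rest(i,k=8,N=6):
    for n,(a,b,c,d) in {"scene":(208,275,315,395),"top":(195,255,300,370)}.items():
        s=vision.snapshot(n); g=np.mean([s["image"].astype(float)]+[vision.snapshot(n)["image"].astype(float) for _ in range(N-1)],0)
        np.save(f"rest_{n}{i}.npy",g); im=cv2.resize(g[a:b,c:d,::-1],None,fx=k,fy=k,interpolation=cv2.INTER_CUBIC)
        cv2.imwrite(f"pics/rest_{n}{i}.png",np.clip(im*1.4,0,255))
E
python3 - <<'E'
from h import *
rest(0)
E
```

```text
[ WARN:0@7.379] global loadsave.cpp:1063 imwrite_ Unsupported depth image for selected encoder is fallbacked to CV_8U.
```

View pics/rest_scene0.png

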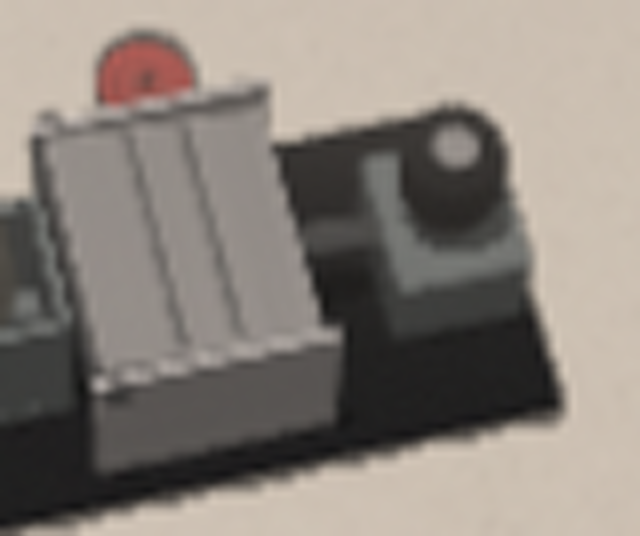

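View pics/rest_top0.png

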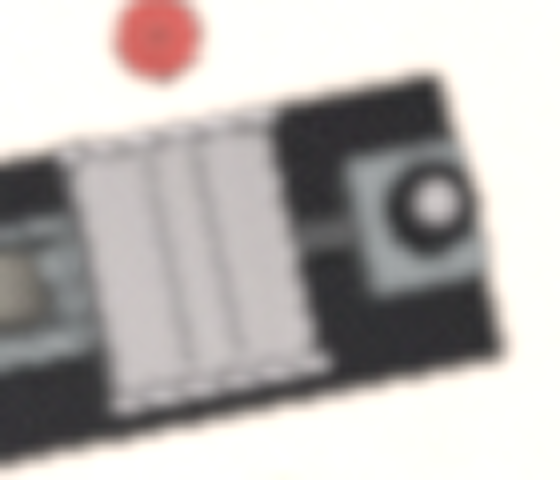

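Run:
```python
from h import *
S={n:vision.snapshot(n) for n in("scene","top")}
off={"scene":(315,208),"top":(300,195)}
for n in S:
    f=lambda v:((proj(S[n],W(P0,[v]))-off[n]+.5)*8-.5).round(0).astype(int)[0].tolist()
    print(n,"cheek far out/in, near in/out", [f([x,-.08,.085]) for x in(.052,.046,-.046,-.052)],"hinge end",[f([x,0,.085]) for x in(.052,.046,-.046,-.052)],"knobtop",f([0,-.135,.102]))
    for t in (0,-.05,-.1,-.15,-.19):
        print(n,t,[f([x,-.08*np.cos(t),.085+.08*np.sin(t)]) for x in(.046,-.046)])
for n,(a,b,c,d) in {"scene":(215,240,340,352),"top":(205,220,325,345)}.items():
    g=np.load(f"rest_{n}0.npy")
    cv2.imwrite(f"pics/corner_{n}.png",np.clip(1.4*cv2.resize(g[a:b,c:d,::-1],None,fx=20,fy=20,interpolation=cv2.INTER_NEAREST),0,255).astype(np.uint8))
g=np.load("rest_scene0.npy"); a=np.clip(1.6*cv2.resize(g[212:262,317:362,::-1],None,fx=12,fy=12,interpolation=cv2.INTER_NEAREST),0,255).astype(np.uint8); cv2.imwrite("pics/c1.png",a)
```

```text
scene cheek far out/in, near in/out [[262, 75], [266, 90], [332, 321], [337, 337]] hinge end [[38, 121], [42, 136], [101, 370], [105, 386]] knobtop [456, 148]
scene 0 [[266, 90], [332, 321]]
scene -0.05 [[265, 95], [332, 326]]
scene -0.1 [[264, 101], [330, 332]]
scene -0.15 [[262, 107], [328, 337]]
scene -0.19 [[261, 112], [327, 342]]
top cheek far out/in, near in/out [[268, 111], [271, 125], [321, 354], [324, 369]] hinge end [[70, 151], [73, 165], [121, 396], [124, 411]] knobtop [438, 206]
top 0 [[271, 125], [321, 354]]
top -0.05 [[270, 127], [320, 355]]
top -0.1 [[268, 128], [318, 355]]
top -0.15 [[266, 130], [316, 356]]
top -0.19 [[264, 131], [314, 357]]
```

View pics/c1.png

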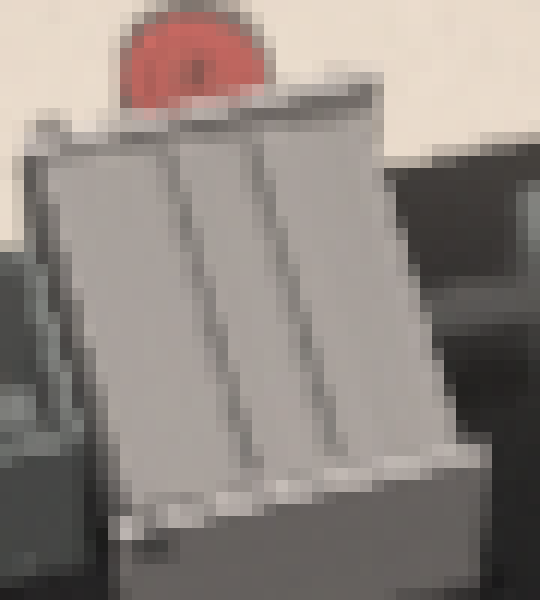

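Run:
```python
from h import *
c,Q=load(); m,_=cur(); print(m-c)
print(row(.8,c,Q,[.46,.12,.29],down(.4)))
c1,Q1=np.array([.46,.12,.29]),down(.4)
K=knob(); print(K)
```

```text
[-0.00043316  0.00039554 -0.0005364 ]
0.8 -0.043 0.322 -0.184 0.212 0.021 -0.061
[ 0.52488804 -0.14793574  0.088     ]
```

>>> servo_tool:
  targets: "0.8 0 0.1 -0.15 0.03 0 0; 0.8 -0.043 0.322 -0.184 0.212 0.021 -0.061; 0.8 -0.043 0.322 -0.184 0.212 0.021 -0.061; 0.8 -0.043 0.322 -0.184 0.212 0.021 -0.061; 0.8 -0.043 0.322 -0.184 0.212 0.021 -0.061; 0.8 -0.043 0.322 -0.184 0.212 0.021 -0.061; 0.8 -0.043 0.322 -0.184 0.212 0.021 -0.061; 0.8 -0.043 0.322 -0.184 0.212 0.021 -0.061"

```text
time: 11.9
tool_pos: [0.4598, 0.1189, 0.2896]
ee_rot: [3.14, 0.001, 0.395]
wrist_force: [-0.4, -0.2, 0.2]
width: 0.0752
```

Run:
```python
from h import *
upd("0.8 -0.043 0.322 -0.184 0.212 0.021 -0.061")
c,Q=load(); K=knob()
print(row(.6,c,Q,[K[0]-.02,-.07,.26],down(.8)),row(.6,c,Q,[K[0],K[1],.18],down(1.2)))
```

```text
cmd [0.4599 0.1201 0.29  ] meas-cmd mm [-0.2 -1.3 -0.5] rot err deg [-0.09 -0.01  0.25] F [-0.4 -0.2  0.2] t 11.9
0.6 -0.13 0.771 0.12 -0 0 -0.127 0.6 -0.178 1.089 0.441 -0 0 -0.255
```

>>> servo_tool:
  targets: "0.6 -0.06 0.4 0 0 0 -0.06; 0.6 -0.13 0.771 0.12 0 0 -0.127; 0.6 -0.13 0.771 0.12 0 0 -0.127; 0.6 -0.13 0.771 0.12 0 0 -0.127; 0.6 -0.13 0.771 0.12 0 0 -0.127; 0.6 -0.13 0.771 0.12 0 0 -0.127; 0.6 -0.13 0.771 0.12 0 0 -0.127"

```text
time: 12.48
tool_pos: [0.5043, -0.0703, 0.2575]
ee_rot: [-3.139, 0.004, 0.797]
wrist_force: [0.7, -0.3, -0.6]
width: 0.0567
```

Run:
```python
from h import *
upd("0.6 -0.13 0.771 0.12 0 0 -0.127")
c,Q=load(); K=knob()
for z in (.18,.072): print(row(.6,c,Q,[K[0],K[1],z],down(1.2)))
```

```text
cmd [ 0.505  -0.0701  0.2601] meas-cmd mm [-0.6 -0.2 -2.6] rot err deg [ 0.16 -0.18  0.12] F [ 0.7 -0.3 -0.6] t 12.4833
0.6 -0.167 0.274 0.321 -0 0 -0.128
0.6 -0.167 0.274 0.753 -0 0 -0.128
```

>>> servo_tool:
  targets: "0.6 -0.167 0.274 0.321 0 0 -0.128; 0.6 -0.167 0.274 0.321 0 0 -0.128; 0.6 -0.167 0.274 0.321 0 0 -0.128; 0.6 -0.167 0.274 0.321 0 0 -0.128; 0.6 -0.167 0.274 0.321 0 0 -0.128; 0.6 -0.167 0.274 0.321 0 0 -0.128; 0.6 -0.167 0.274 0.321 0 0 -0.128; 0.6 -0.167 0.274 0.45 0 0 -0.128; 0.6 -0.167 0.274 0.56 0 0 -0.128; 0.6 -0.167 0.274 0.67 0 0 -0.128; 0.6 -0.167 0.274 0.753 0 0 -0.128; 0.6 -0.167 0.274 0.753 0 0 -0.128"

```text
time: 13.48
tool_pos: [0.5218, -0.1451, 0.0675]
ee_rot: [-3.134, 0.001, 1.202]
wrist_force: [-0.8, -0.9, 0.1]
width: 0.0562
```

>>> servo_tool:
  targets: "0 0 0 0 0 0 0; 0 0 0 0 0 0 0; 0 0 0 0 0 0 0; 0 0 0 0 0 0 0; 0 0 0 0 0 0 0; 0 0 0 0 0 0 0"

```text
time: 13.98
tool_pos: [0.5257, -0.1488, 0.0741]
ee_rot: [3.137, 0.002, 1.201]
wrist_force: [-1.0, -1.6, 5.4]
width: 0.0342
```

Run:
```python
from h import *
upd("0.6 -0.167 0.274 0.753 0 0 -0.128"); o=get_obs(); print(o["joint_positions"].round(3),o["width"],o["wrist_torque"].round(2))
rest(1)
for n in("scene","top"): cv2.imwrite(f"pics/{n}8.png",cv2.resize(vision.snapshot(n)["image"][130:330,200:450,::-1],None,fx=3,fy=3,interpolation=cv2.INTER_CUBIC))
```

```text
cmd [ 0.5248 -0.1479  0.0719] meas-cmd mm [ 1.  -0.9  2.2] rot err deg [-0.28 -0.07  0.02] F [-1.  -1.6  5.4] t 13.9833
[-0.378  0.139  1.578 -0.002  1.42  -1.578] 0.034200976461510005 [-0.27  0.07  0.07][ WARN:0@5.225] global loadsave.cpp:1063 imwrite_ Unsupported depth image for selected encoder is fallbacked to CV_8U.
```

View pics/scene8.png

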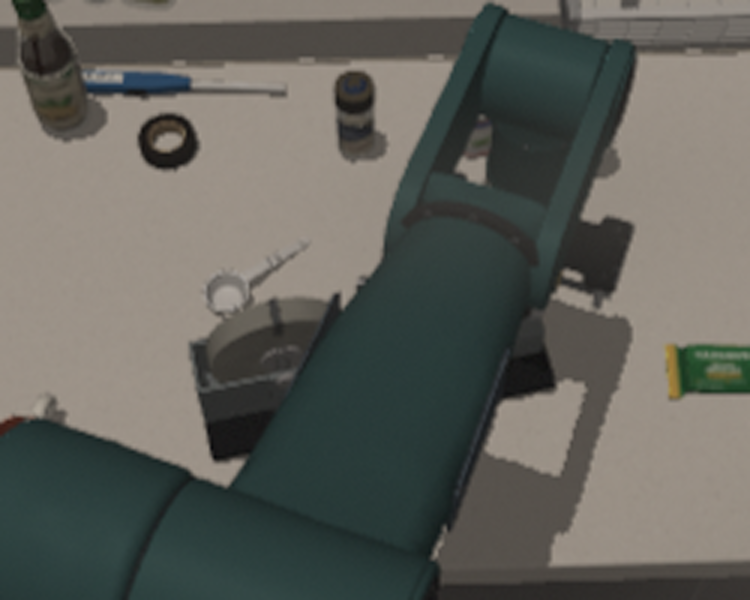

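View pics/top8.png

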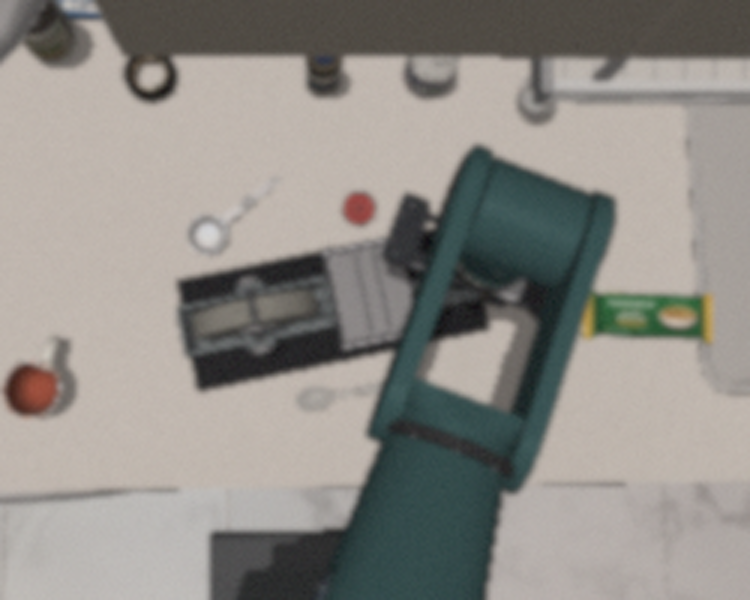

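>>> servo_tool:
  targets: "0 0 0 0 0 0 0.032; 0 0 0 0 0 0 0.064; 0 0 0 0 0 0 0.096; 0 0 0 0 0 0 0.128; 0 0 0 0 0 0 0.16; 0 0 0 0 0 0 0.192; 0 0 0 0 0 0 0.224; 0 0 0 0 0 0 0.256; 0 0 0 0 0 0 0.288; 0 0 0 0 0 0 0.32; 0 0 0 0 0 0 0.352; 0 0 0 0 0 0 0.384"

```text
time: 15.68
tool_pos: [0.5256, -0.1489, 0.0741]
ee_rot: [3.138, -0.003, -0.011]
wrist_force: [-0.8, -1.8, 5.7]
width: 0.0345
```

Run:
```python
from h import *
upd("0 0 0 0 0 0 .384"); o=get_obs(); print(o["joint_positions"].round(3),o["width"],o["wrist_torque"].round(2))
```

```text
cmd [ 0.5248 -0.1479  0.0719] meas-cmd mm [ 0.8 -1.   2.2] rot err deg [-0.17  0.22  0.3 ] F [-0.8 -1.8  5.7] t 15.6833
[-0.378  0.139  1.578 -0.002  1.42  -0.367] 0.03451306692502066 [-0.4   0.31  0.11]
```

>>> servo_tool:
  targets: "0 0 0 0 0 0 0.032; 0 0 0 0 0 0 0.064; 0 0 0 0 0 0 0.096; 0 0 0 0 0 0 0.128; 0 0 0 0 0 0 0.16; 0 0 0 0 0 0 0.192; 0 0 0 0 0 0 0.224; 0 0 0 0 0 0 0.256; 0 0 0 0 0 0 0.288; 0 0 0 0 0 0 0.32; 0 0 0 0 0 0 0.32"

```text
time: 16.6
tool_pos: [0.5254, -0.1488, 0.0741]
ee_rot: [-3.141, -0.004, -1.015]
wrist_force: [-0.7, -1.7, 7.5]
width: 0.0347
```

Run:
```python
from h import *
upd("0 0 0 0 0 0 .32"); o=get_obs(); print(o["joint_positions"].round(3),o["width"],o["wrist_torque"].round(2))
rest(2); theta()
```

```text
cmd [ 0.5248 -0.1479  0.0719] meas-cmd mm [ 0.6 -0.9  2.2] rot err deg [0.09 0.23 0.23] F [-0.7 -1.7  7.5] t 16.6
[-0.379  0.139  1.578 -0.002  1.421  0.637] 0.03473792622068048 [-0.27  0.4  -0.04]
scene theta mean -0.0030 sd 0.0045
top theta mean 0.0034 sd 0.0023[ WARN:0@8.510] global loadsave.cpp:1063 imwrite_ Unsupported depth image for selected encoder is fallbacked to CV_8U.
```

View pics/rest_top2.png

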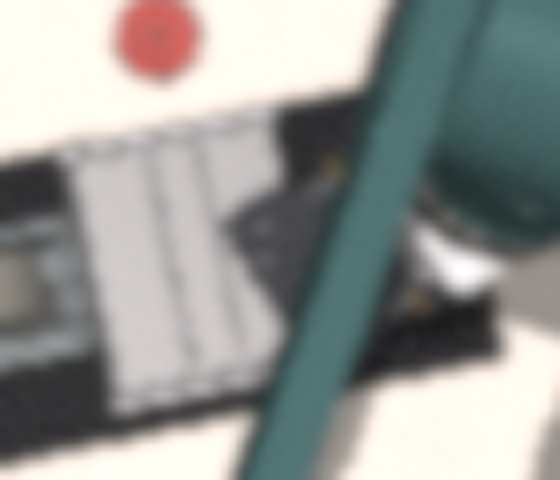

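Run:
```python
from h import *
c,Q=load()
print(row(.6,c,Q,c+[0,0,.13],Q), row(.6,c,Q,[.36,-.27,.24],down(-1.0)))
```

```text
0.6 0 0 -0.52 0 0 0 0.6 0.064 0.819 -0.672 0 -0 -0.003
```

>>> servo_tool:
  targets: "0.6 0 0 0 0 0 0; 0.6 0 0 0 0 0 0; 0.6 0 0 0 0 0 0; 0.6 0 0 0 0 0 0; 0.6 0 0 -0.17 0 0 0; 0.6 0 0 -0.34 0 0 0; 0.6 0 0 -0.52 0 0 0; 0.6 0.03 0.3 -0.65 0 0 0; 0.6 0.064 0.819 -0.672 0 0 0; 0.6 0.064 0.819 -0.672 0 0 0; 0.6 0.064 0.819 -0.672 0 0 0; 0.6 0.064 0.819 -0.672 0 0 0"

```text
time: 18.6
tool_pos: [0.3605, -0.2682, 0.2392]
ee_rot: [3.141, -0.0, -1.01]
wrist_force: [0.6, -1.1, -0.1]
width: 0.0564
```

```bash
cat >> h.py <<'E'
def wedge(i):
    """signed image-vertical darkness profile across far seam (scene): min and integral, near hinge vs outer end"""
    g=np.load(f"rest_scene{i}.npy").mean(2).astype(np.float32); s=vision.snapshot("scene"); out=[]
    for y in np.linspace(-.008,-.074,12):
        xs=np.linspace(.030,.058,57)
        uv=proj(s,W(P0,[[x,y,.085] for x in xs])).astype(np.float32)
        v=cv2.remap(g,uv[:,0].reshape(1,-1),uv[:,1].reshape(1,-1),cv2.INTER_CUBIC)[0]
        b=np.median(v[:10]); m=(xs>.036)&(xs<.050); out.append(np.clip(b-v[m],0,None).sum()/b*.5) # mm of fully dark
    print("wedge",np.round(out,2), "slope",np.round(np.polyfit(np.linspace(-.008,-.074,12),out,1),3))
E
python3 - <<'E'
from h import *
upd("0.6 0.064 0.819 -0.672 0 0 0"); rest(3); wedge(0); wedge(3)
for n,(a,b,c,d) in {"scene":(212,262,317,362)}.items():
    g=np.load("rest_scene3.npy"); cv2.imwrite("pics/c2.png",np.clip(1.6*cv2.resize(g[a:b,c:d,::-1],None,fx=12,fy=12,interpolation=cv2.INTER_NEAREST),0,255).astype(np.uint8))
E
```

```text
cmd [ 0.3599 -0.2701  0.2401] meas-cmd mm [ 0.6  1.9 -0.8] rot err deg [ 0.01  0.   -0.07] F [ 0.6 -1.1 -0.1] t 18.6
wedge [0.96 0.45 1.34 1.01 1.29 1.67 1.35 1.   1.64 2.4  2.25 1.9 ] slope [-20.93    0.579]
wedge [0.64 0.58 0.82 0.31 0.4  0.65 0.61 0.   0.63 1.16 0.53 1.01] slope [-3.688  0.462][ WARN:0@8.197] global loadsave.cpp:1063 imwrite_ Unsupported depth image for selected encoder is fallbacked to CV_8U.
```

View pics/c2.png

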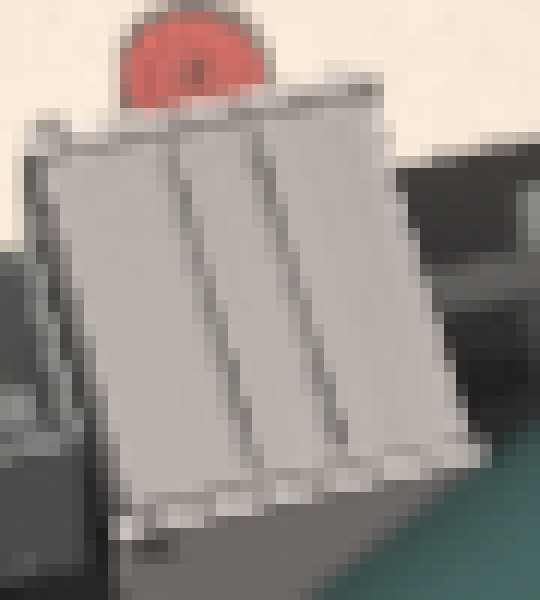

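```bash
cat >> h.py <<'E'
KM=np.array([.5255,-.1487])
E
python3 - <<'E'
from h import *
c,Q=load()
print(row(.6,c,Q,[*KM,.2],down(.45)))
c1,Q1=np.array([*KM,.2]),down(.45)
print(row(.55,c1,Q1,[*KM,.16],down(1.95)))
print(row(.55,c1,Q1,[*KM,.074],down(1.95)))
E
```

```text
0.6 -0.06 -0.819 0.16 0 0 -0.465
0.55 0 -0 0.16 0 0 -0.477
0.55 0 -0 0.504 0 0 -0.477
```

>>> servo_tool:
  targets: "0.6 -0.06 -0.819 0.16 0 0 -0.465; 0.6 -0.06 -0.819 0.16 0 0 -0.465; 0.6 -0.06 -0.819 0.16 0 0 -0.465; 0.6 -0.06 -0.819 0.16 0 0 -0.465; 0.6 -0.06 -0.819 0.16 0 0 -0.465; 0.6 -0.06 -0.819 0.16 0 0 -0.465; 0.6 -0.06 -0.819 0.16 0 0 -0.465; 0.6 -0.06 -0.819 0.16 0 0 -0.465; 0.6 -0.06 -0.819 0.16 0 0 -0.465; 0.6 -0.06 -0.819 0.16 0 0 -0.465; 0.6 -0.06 -0.819 0.16 0 0 -0.465; 0.6 -0.06 -0.819 0.16 0 0 -0.465"

```text
time: 20.3
tool_pos: [0.5277, -0.1462, 0.1987]
ee_rot: [3.142, 0.001, 0.456]
wrist_force: [-0.5, 0.0, -0.5]
width: 0.0566
```

Run:
```python
from h import *
upd("0.6 -0.06 -0.819 0.16 0 0 -0.465"); print(get_obs()["joint_positions"].round(3))
c1,Q1=load()
print(row(.55,c1,Q1,[*KM,.16],down(1.95)))
print(row(.55,c1,Q1,[*KM,.074],down(1.95)))
```

```text
cmd [ 0.5254 -0.1487  0.1999] meas-cmd mm [ 2.3  2.5 -1.1] rot err deg [ 0.01 -0.01 -0.35] F [-0.5  0.  -0.5] t 20.3
[-3.730e-01  8.400e-02  1.388e+00 -1.000e-03  1.671e+00 -8.290e-01]
0.55 0 0 0.16 -0 0 -0.477
0.55 0.001 0 0.504 -0 0 -0.477
```

>>> servo_tool:
  targets: "0.55 0 0 0.16 0 0 -0.477; 0.55 0 0 0.16 0 0 -0.477; 0.55 0 0 0.16 0 0 -0.477; 0.55 0 0 0.16 0 0 -0.477; 0.55 0 0 0.16 0 0 -0.477; 0.55 0 0 0.16 0 0 -0.477; 0.55 0 0 0.16 0 0 -0.477; 0.55 0 0 0.16 0 0 -0.477; 0.55 0 0 0.16 0 0 -0.477; 0.55 0 0 0.16 0 0 -0.477; 0.55 0 0 0.16 0 0 -0.477; 0.55 0 0 0.16 0 0 -0.477"

```text
time: 21.3
tool_pos: [0.5276, -0.1463, 0.1588]
ee_rot: [-3.141, 0.0, 1.955]
wrist_force: [0.2, -0.0, 0.4]
width: 0.0517
```

>>> servo_tool:
  targets: "0.55 0 0 0.1 0 0 0; 0.55 0 0 0.2 0 0 0; 0.55 0 0 0.3 0 0 0; 0.55 0 0 0.344 0 0 0; 0.55 0 0 0.344 0 0 0; 0 0 0 0.344 0 0 0; 0 0 0 0.344 0 0 0; 0 0 0 0.344 0 0 0; 0 0 0 0.344 0 0 0; 0 0 0 0.344 0 0 0; 0 0 0 0.344 0 0 0; 0 0 0 0.344 0 0 0"

```text
time: 22.3
tool_pos: [0.529, -0.1474, 0.0751]
ee_rot: [3.139, 0.004, 1.948]
wrist_force: [1.0, -0.7, 5.7]
width: 0.0346
```

Run:
```python
from h import *
upd("0.55 0 0 0.16 0 0 -0.477");upd("0 0 0 0.344 0 0 0"); o=get_obs(); print(o["joint_positions"].round(3),o["ee_rot"],o["width"],o["wrist_torque"].round(2))
```

```text
cmd [ 0.5254 -0.1487  0.1599] meas-cmd mm [  3.6   1.3 -84.8] rot err deg [-0.18 -0.21  0.  ] F [ 1.  -0.7  5.7] t 22.3
cmd [ 0.5253 -0.1487  0.0739] meas-cmd mm [3.6 1.4 1.2] rot err deg [-0.18 -0.21  0.  ] F [ 1.  -0.7  5.7] t 22.3
[-3.740e-01  1.440e-01  1.570e+00 -1.000e-03  1.423e+00 -2.322e+00] [3.13929676 0.00380163 1.94842979] 0.034553050935882255 [-0.14 -0.31  0.07]
```

>>> servo_tool:
  targets: "0.5 0 0 0 0 0 0; 0.5 0 0 0 0 0 0; 0.5 0 -0.015 0 0 0 0; 0.5 0 -0.015 0 0 0 0; 0 0 -0.015 0 0 0 0; 0 0 -0.015 0 0 0 0; 0 0 -0.015 0 0 0 0; 0 0 -0.015 0 0 0 0; 0 0 -0.015 0 0 0 0"

```text
time: 23.05
tool_pos: [0.5241, -0.1492, 0.0725]
ee_rot: [-3.14, 0.003, 1.948]
wrist_force: [1.7, -5.3, -3.1]
width: 0.0341
```

Run:
```python
from h import *
o=get_obs(); print(o["tool_pos"],o["joint_positions"].round(3),o["ee_rot"],o["width"],o["wrist_torque"].round(2),o["wrist_force"])
```

```text
[ 0.52408478 -0.14919412  0.07250553] [-0.38   0.14   1.58  -0.003  1.421 -2.327] [-3.14004575e+00  2.50010914e-03  1.94806363e+00] 0.03414867959642254 [-0.72 -0.36  0.03] [ 1.71809591 -5.3364779  -3.12196163]
```

>>> servo_tool:
  targets: "0 0 0 0 0 0 0.034; 0 0 0 0 0 0 0.068; 0 0 0 0 0 0 0.102; 0 0 0 0 0 0 0.136; 0 0 0 0 0 0 0.17; 0 0 0 0 0 0 0.204; 0 0 0 0 0 0 0.238; 0 0 0 0 0 0 0.272; 0 0 0 0 0 0 0.306; 0 0 0 0 0 0 0.34; 0 0 0 0 0 0 0.374; 0 0 0 0 0 0 0.4"

```text
time: 24.05
tool_pos: [0.5246, -0.1475, 0.0725]
ee_rot: [3.142, -0.001, 0.687]
wrist_force: [3.5, -0.4, -3.3]
width: 0.0345
```

>>> servo_tool:
  targets: "0 0 0 0 0 0 0.034; 0 0 0 0 0 0 0.068; 0 0 0 0 0 0 0.102; 0 0 0 0 0 0 0.136; 0 0 0 0 0 0 0.17; 0 0 0 0 0 0 0.204; 0 0 0 0 0 0 0.238; 0 0 0 0 0 0 0.272; 0 0 0 0 0 0 0.306; 0 0 0 0 0 0 0.34; 0 0 0 0 0 0 0.374; 0 0 0 0 0 0 0.4"

```text
time: 25.05
tool_pos: [0.5263, -0.1475, 0.0725]
ee_rot: [-3.139, -0.004, -0.569]
wrist_force: [8.2, -1.2, -6.6]
width: 0.0348
```

Run:
```python
from h import *
o=get_obs(); print(o["tool_pos"],o["joint_positions"].round(3),o["ee_rot"],o["width"],o["wrist_torque"].round(2),o["wrist_force"]); theta()
```

```text
[ 0.52634999 -0.14747089  0.07254209] [-0.378  0.141  1.58   0.002  1.417  0.191] [-3.13904695 -0.00378638 -0.5691574 ] 0.03475780868690735 [-0.26 -1.4   0.12] [ 8.1757197  -1.19488761 -6.64208124]
scene theta mean -0.0030 sd 0.0046
top theta mean 0.0029 sd 0.0019
```

>>> servo_tool:
  targets: "0 0 0 0 0 0 0.03; 0 0 0 0 0 0 0.06; 0 0 0 0 0 0 0.09; 0 0 0 0 0 0 0.12; 0 0 0 0 0 0 0.15; 0 0 0 0 0 0 0.18; 0 0 0 0 0 0 0.21; 0 0 0 0 0 0 0.24; 0 0 0 0 0 0 0.27; 0 0 0 0 0 0 0.3; 0 0 0 0 0 0 0.3"

```text
time: 26.37
tool_pos: [0.527, -0.1487, 0.0726]
ee_rot: [-3.136, -0.002, -1.511]
wrist_force: [9.4, -2.9, -7.8]
width: 0.0345
```

Run:
```python
from h import *
o=get_obs(); print(o["tool_pos"],o["joint_positions"].round(3),o["ee_rot"],o["width"],o["wrist_torque"].round(3),o["joint_torque"].round(3),o["wrist_force"])
```

```text
[ 0.52699059 -0.14865526  0.0725541 ] [-0.379  0.141  1.579  0.     1.415  1.132] [-3.13565581e+00 -2.48490322e-03 -1.51057675e+00] 0.034531499922460525 [-0.679 -1.624 -0.07 ] [  0.64  -38.238 -27.418   0.093   3.128   0.536] [ 9.41336013 -2.86653416 -7.84221377]
```

>>> servo_tool:
  targets: "0 0 0 0 0 0 0.02; 0 0 0 0 0 0 0.03; 0 0 0 0 0 0 0.03"

```text
time: 26.62
tool_pos: [0.527, -0.1488, 0.0726]
ee_rot: [-3.135, -0.002, -1.603]
wrist_force: [9.8, -3.7, -7.6]
width: 0.0343
```

```bash
cat > q.py <<'E'
from h import *
o=get_obs(); print("t %.2f j6 %.4f yaw %.4f T6 %.3f wt"%(o["time"],o["joint_positions"][5],o["ee_rot"][2],o["joint_torque"][5]),o["wrist_torque"].round(2),o["wrist_force"].round(1),o["width"])
E
python3 q.py
```

```text
t 26.62 j6 1.2240 yaw -1.6028 T6 0.151 wt [-0.69 -1.62 -0.06] [ 9.8 -3.7 -7.6] 0.03428944831097029
```

>>> servo_tool:
  targets: "0 0 0 0 0 0 0.02; 0 0 0 0 0 0 0.03; 0 0 0 0 0 0 0.03"

```text
time: 26.87
tool_pos: [0.527, -0.1489, 0.0725]
ee_rot: [-3.135, -0.002, -1.697]
wrist_force: [9.5, -4.1, -8.5]
width: 0.0345
```

```bash
python3 q.py
```

```text
t 26.87 j6 1.3183 yaw -1.6970 T6 0.150 wt [-0.75 -1.54 -0.06] [ 9.5 -4.1 -8.5] 0.03450784597657715
```

>>> servo_tool:
  targets: "0 0 0 0 0 0 0.02; 0 0 0 0 0 0 0.03; 0 0 0 0 0 0 0.03"

```text
time: 27.12
tool_pos: [0.5269, -0.1491, 0.0726]
ee_rot: [-3.135, -0.002, -1.791]
wrist_force: [8.4, -4.2, -7.4]
width: 0.0347
```

```bash
python3 q.py
```

```text
t 27.12 j6 1.4125 yaw -1.7914 T6 0.149 wt [-0.78 -1.6  -0.09] [ 8.4 -4.2 -7.4] 0.03473030665115238
```

>>> servo_tool:
  targets: "0 0 0 0 0 0 0.02; 0 0 0 0 0 0 0.04; 0 0 0 0 0 0 0.06; 0 0 0 0 0 0 0.06"

```text
time: 27.45
tool_pos: [0.5268, -0.1493, 0.0725]
ee_rot: [-3.135, -0.001, -1.981]
wrist_force: [9.2, -6.0, -7.7]
width: 0.0343
```

```bash
python3 q.py
```

```text
t 27.45 j6 1.6020 yaw -1.9810 T6 0.331 wt [-0.89 -1.51 -0.  ] [ 9.2 -6.  -7.7] 0.03426846226858078
```

>>> servo_tool:
  targets: "0 0 0 0 0 0 0.02; 0 0 0 0 0 0 0.03; 0 0 0 0 0 0 0.03"

```text
time: 27.7
tool_pos: [0.5268, -0.1494, 0.0726]
ee_rot: [-3.135, -0.0, -2.074]
wrist_force: [8.1, -5.5, -7.0]
width: 0.0345
```

```bash
python3 q.py
```

```text
t 27.70 j6 1.6953 yaw -2.0742 T6 0.146 wt [-0.95 -1.42 -0.1 ] [ 8.1 -5.5 -7. ] 0.03445831682147618
```

>>> servo_tool:
  targets: "0 0 0 0 0 0 0.02; 0 0 0 0 0 0 0.03; 0 0 0 0 0 0 0.03"

```text
time: 27.95
tool_pos: [0.5267, -0.1495, 0.0725]
ee_rot: [-3.135, -0.0, -2.168]
wrist_force: [7.8, -6.4, -8.8]
width: 0.0345
```

```bash
python3 q.py
```

```text
t 27.95 j6 1.7895 yaw -2.1685 T6 0.145 wt [-0.97 -1.45 -0.07] [ 7.8 -6.4 -8.8] 0.03451430860070467
```

>>> servo_tool:
  targets: "0 0 0 0 0 0 0.02; 0 0 0 0 0 0 0.03; 0 0 0 0 0 0 0.03"

```text
time: 28.2
tool_pos: [0.5266, -0.1497, 0.0725]
ee_rot: [-3.135, 0.0, -2.263]
wrist_force: [8.5, -6.5, -7.5]
width: 0.0345
```

```bash
python3 q.py
```

```text
t 28.20 j6 1.8838 yaw -2.2628 T6 0.144 wt [-1.03 -1.41 -0.04] [ 8.5 -6.5 -7.5] 0.034499133678989664
```

>>> servo_tool:
  targets: "0 0 0 0 0 0 0.02; 0 0 0 0 0 0 0.03; 0 0 0 0 0 0 0.03"

```text
time: 28.45
tool_pos: [0.5265, -0.1498, 0.0725]
ee_rot: [-3.135, 0.001, -2.357]
wrist_force: [8.0, -6.9, -7.3]
width: 0.0345
```

```bash
python3 q.py
```

```text
t 28.45 j6 1.9780 yaw -2.3571 T6 0.144 wt [-1.04 -1.35 -0.04] [ 8.  -6.9 -7.3] 0.03454496264432659
```

>>> servo_tool:
  targets: "0 0 0 0 0 0 0.02; 0 0 0 0 0 0 0.03; 0 0 0 0 0 0 0.03"

```text
time: 28.7
tool_pos: [0.5261, -0.1495, 0.0726]
ee_rot: [-3.136, 0.001, -2.45]
wrist_force: [6.8, -4.8, -5.7]
width: 0.0344
```

```bash
python3 q.py; python3 -c "
from h import *
rest(4)"
```

```text
t 28.70 j6 2.0711 yaw -2.4499 T6 0.595 wt [-0.99 -1.12  0.37] [ 6.8 -4.8 -5.7] 0.034416206931733404[ WARN:0@8.378] global loadsave.cpp:1063 imwrite_ Unsupported depth image for selected encoder is fallbacked to CV_8U.
```

View pics/rest_top4.png

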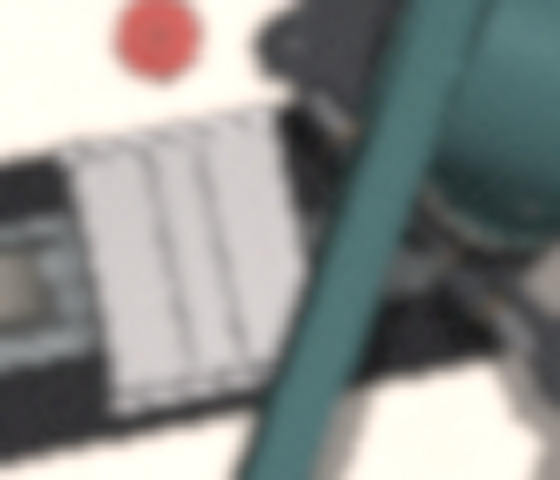

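>>> servo_tool:
  targets: "0 0 0 0 0 0 0.01; 0 0 0 0 0 0 0.01"

```text
time: 29.47
tool_pos: [0.5257, -0.1491, 0.0725]
ee_rot: [-3.137, 0.001, -2.481]
wrist_force: [6.6, -4.9, -6.1]
width: 0.0346
```

```bash
python3 q.py
```

```text
t 29.47 j6 2.1026 yaw -2.4813 T6 0.453 wt [-0.81 -0.96  0.26] [ 6.6 -4.9 -6.1] 0.03455529700994784
```

>>> servo_tool:
  targets: "0 0 0 0 0 0 -0.01; 0 0 0 0 0 0 -0.01"

```text
time: 29.63
tool_pos: [0.5257, -0.1491, 0.0725]
ee_rot: [-3.137, 0.001, -2.449]
wrist_force: [6.0, -3.6, -5.7]
width: 0.0344
```

```bash
python3 q.py
```

```text
t 29.63 j6 2.0701 yaw -2.4489 T6 -0.113 wt [-0.83 -0.99  0.08] [ 6.  -3.6 -5.7] 0.03438101114650829
```

>>> servo_tool:
  targets: "0 0 0 0 0 0 -0.01; 0 0 0 0 0 0 -0.01"

```text
time: 29.8
tool_pos: [0.5257, -0.149, 0.0725]
ee_rot: [-3.137, 0.001, -2.418]
wrist_force: [6.9, -3.5, -5.5]
width: 0.0347
```

```bash
python3 q.py
```

```text
t 29.80 j6 2.0387 yaw -2.4176 T6 -0.111 wt [-0.73 -1.02  0.13] [ 6.9 -3.5 -5.5] 0.03471960888352687
```

>>> servo_tool:
  targets: "0 0 0 0 0 0 -0.01; 0 0 0 0 0 0 -0.01"

```text
time: 29.97
tool_pos: [0.5258, -0.149, 0.0725]
ee_rot: [-3.137, 0.0, -2.386]
wrist_force: [7.0, -5.0, -5.4]
width: 0.0345
```

```bash
python3 q.py
```

```text
t 29.97 j6 2.0072 yaw -2.3861 T6 -0.111 wt [-0.76 -1.09  0.03] [ 7.  -5.  -5.4] 0.03447051940706007
```

>>> servo_tool:
  targets: "0 0 0 0 0 0 -0.032; 0 0 0 0 0 0 -0.064; 0 0 0 0 0 0 -0.096; 0 0 0 0 0 0 -0.128; 0 0 0 0 0 0 -0.16; 0 0 0 0 0 0 -0.192; 0 0 0 0 0 0 -0.224; 0 0 0 0 0 0 -0.256; 0 0 0 0 0 0 -0.288; 0 0 0 0 0 0 -0.32; 0 0 0 0 0 0 -0.352; 0 0 0 0 0 0 -0.38"

```text
time: 30.97
tool_pos: [0.5259, -0.1486, 0.0726]
ee_rot: [-3.139, -0.003, -1.189]
wrist_force: [5.6, -3.8, -6.6]
width: 0.0344
```

>>> servo_tool:
  targets: "0 0 0 0 0 0 -0.032; 0 0 0 0 0 0 -0.064; 0 0 0 0 0 0 -0.096; 0 0 0 0 0 0 -0.128; 0 0 0 0 0 0 -0.16; 0 0 0 0 0 0 -0.192; 0 0 0 0 0 0 -0.224; 0 0 0 0 0 0 -0.256; 0 0 0 0 0 0 -0.288; 0 0 0 0 0 0 -0.32; 0 0 0 0 0 0 -0.352; 0 0 0 0 0 0 -0.38"

```text
time: 31.97
tool_pos: [0.5255, -0.1482, 0.0725]
ee_rot: [3.14, -0.003, 0.005]
wrist_force: [5.2, -2.4, -4.7]
width: 0.0342
```

```bash
python3 q.py
```

```text
t 31.97 j6 -0.3839 yaw 0.0052 T6 0.724 wt [-0.52 -1.07 -0.02] [ 5.2 -2.4 -4.7] 0.03415800107590425
```

>>> servo_tool:
  targets: "0 0 0 0 0 0 -0.036; 0 0 0 0 0 0 -0.072; 0 0 0 0 0 0 -0.108; 0 0 0 0 0 0 -0.144; 0 0 0 0 0 0 -0.18; 0 0 0 0 0 0 -0.216; 0 0 0 0 0 0 -0.252; 0 0 0 0 0 0 -0.288; 0 0 0 0 0 0 -0.324; 0 0 0 0 0 0 -0.36; 0 0 0 0 0 0 -0.395; 0 0 0 0 0 0 -0.42"

```text
time: 32.97
tool_pos: [0.5251, -0.1485, 0.0725]
ee_rot: [3.14, 0.001, 1.325]
wrist_force: [3.7, -3.6, -4.0]
width: 0.0342
```

>>> servo_tool:
  targets: "0 0 0 0 0 0 0; 0 0 0 0 0 0 0"

```text
time: 33.13
tool_pos: [0.525, -0.1485, 0.0725]
ee_rot: [3.14, 0.001, 1.32]
wrist_force: [3.7, -3.0, -5.0]
width: 0.0345
```

```bash
python3 q.py
```

```text
t 33.13 j6 -1.6991 yaw 1.3202 T6 0.018 wt [-0.46 -0.92  0.01] [ 3.7 -3.  -5. ] 0.034487386789702534
```

Run:
```python
from h import *
c,Q=cur(); Q=down(1.32)
print(row(.6,c,Q,c+[0,0,.13],Q), row(.6,c,Q,[.36,-.27,.24],Q))
```

```text
0.6 0 0 -0.52 0 0 0 0.6 -0.635 -0.519 -0.67 0 0 0
```

>>> servo_tool:
  targets: "0.6 0 0 0 0 0 0; 0.6 0 0 0 0 0 0; 0.6 0 0 0 0 0 0; 0.6 0 0 0 0 0 0; 0.6 0 0 -0.17 0 0 0; 0.6 0 0 -0.34 0 0 0; 0.6 0 0 -0.52 0 0 0; 0.6 -0.2 -0.2 -0.65 0 0 0; 0.6 -0.635 -0.519 -0.67 0 0 0; 0.6 -0.635 -0.519 -0.67 0 0 0; 0.6 -0.635 -0.519 -0.67 0 0 0; 0.6 -0.635 -0.519 -0.67 0 0 0"

```text
time: 34.13
tool_pos: [0.3601, -0.2677, 0.2409]
ee_rot: [3.141, 0.001, 1.322]
wrist_force: [0.3, -0.4, -0.2]
width: 0.0563
```

>>> servo_tool:
  targets: "0.6 0 0 0 0 0 0; 0.6 0 0 0 0 0 0; 0.6 0 0 0 0 0 0"

```text
time: 34.38
tool_pos: [0.3619, -0.267, 0.2402]
ee_rot: [3.142, -0.0, 1.32]
wrist_force: [-0.5, -0.1, 0.6]
width: 0.0566
```

Run:
```python
from h import *
o=get_obs(); print(o["tool_pos"],o["qvel"].round(3),o["time"])
rest(5); wedge(0); wedge(3); wedge(5)
g=np.load("rest_scene5.npy"); cv2.imwrite("pics/c5.png",np.clip(1.6*cv2.resize(g[212:262,317:362,::-1],None,fx=12,fy=12,interpolation=cv2.INTER_NEAREST),0,255).astype(np.uint8))
theta()
for n in("scene","top"): cv2.imwrite(f"pics/{n}9.png",cv2.resize(vision.snapshot(n)["image"][130:330,200:450,::-1],None,fx=3,fy=3,interpolation=cv2.INTER_CUBIC))
```

```text
[ 0.361884   -0.26702469  0.24019813] [ 0.036  0.013  0.001 -0.003 -0.001 -0.001] 34.3833
wedge [0.96 0.45 1.34 1.01 1.29 1.67 1.35 1.   1.64 2.4  2.25 1.9 ] slope [-20.93    0.579]
wedge [0.64 0.58 0.82 0.31 0.4  0.65 0.61 0.   0.63 1.16 0.53 1.01] slope [-3.688  0.462]
wedge [0.58 0.54 0.48 0.44 0.64 0.43 0.39 0.09 0.66 0.62 0.57 0.41] slope [0.659 0.514]
scene theta mean -0.0032 sd 0.0046
top theta mean 0.0024 sd 0.0019[ WARN:0@7.241] global loadsave.cpp:1063 imwrite_ Unsupported depth image for selected encoder is fallbacked to CV_8U.
```

View pics/c5.png

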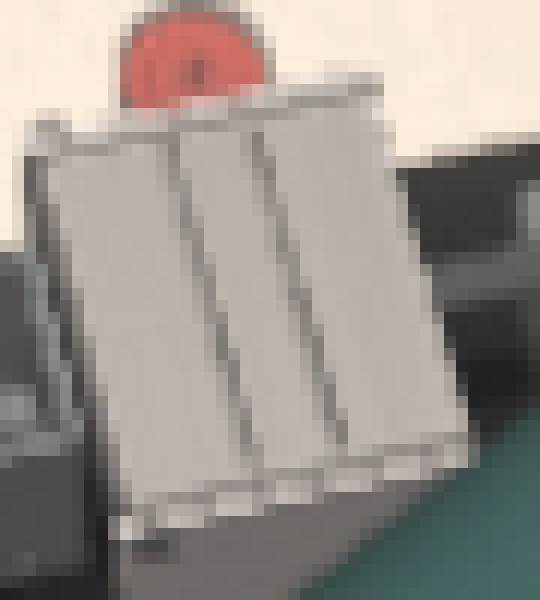

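View pics/scene9.png

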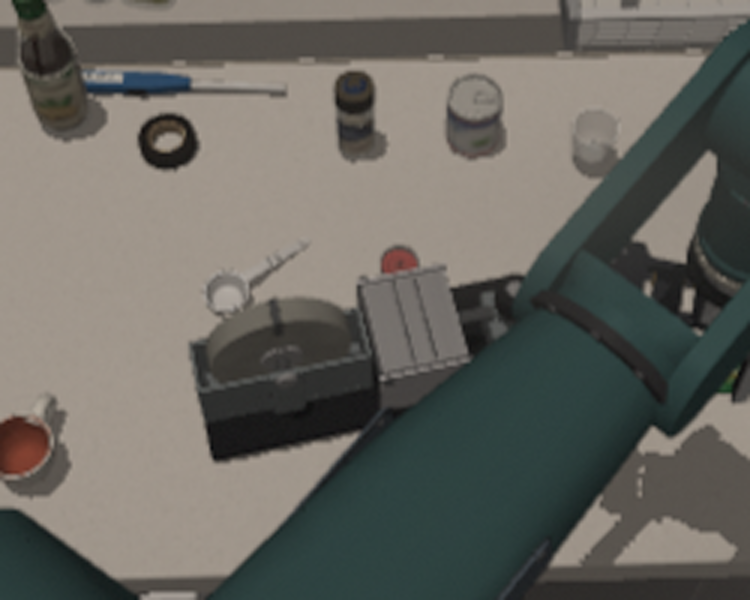

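View pics/top9.png

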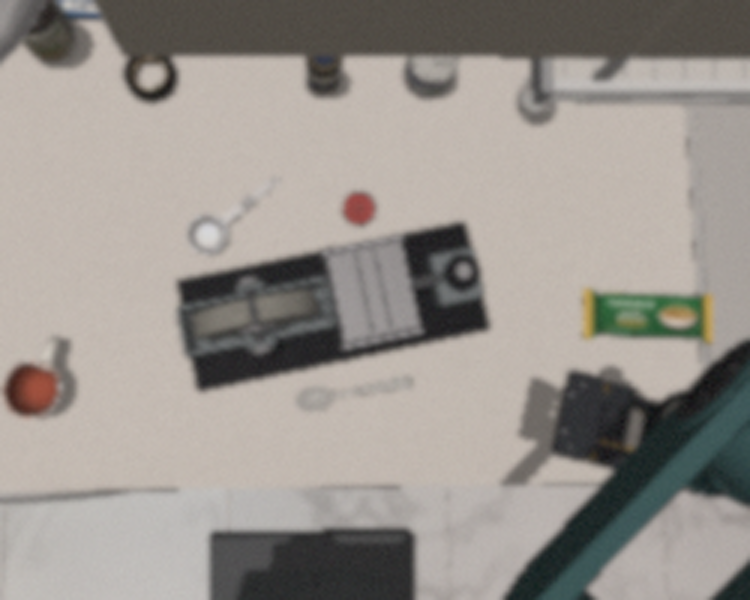

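```bash
python3 -c "
from bench import *
print(robot.close_job())"
```

```text
the job is handed in; nothing more can be done
None
```

I turned the stone until its index bar stood at the top, then levelled the tool rest, and handed the job in at about 35 s on the robot's clock. No verdict is reported.

- **Stone:** I pinched it by the rim and turned it in two strokes. After I let go, and again after the screw work, the bar measured within about 0.005 rad of the top in both cameras. In the top view it sits midway between the bearing pillars.
- **Tool rest:** I turned the screw about 2.2 rad clockwise and looked. Then I ran it lightly to its clockwise stop for a reference and turned it back 3.8 rad. The grip slipped slightly at the stop. I allowed for that, and it leaves an uncertainty of a few hundredths of a rad on the screw, or a few thousandths on the rest.
- **Level check:** The seam beside the far cheek is now equally wide along its whole length, which puts the screw within about 0.1 rad of zero (0.005 rad of tilt). Before the stop reference, the camera estimate had been 0.47 rad short of level. The stop gave 0.55–0.63 rad, so the two roughly agree.
- **Surroundings:** In the last pictures everything around the sharpener looks unmoved. I judged this by eye and did not measure it. The arm was clear of everything at the hand-in, and wrist forces stayed around 20 N or less at every reading.

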